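Load a platform shaker, nudge its clamp bar to the mark and start it

ROBOT

A 6-joint arm with a two-finger parallel gripper is mounted at the origin on the work surface. World frame = base frame: x ahead of the robot, y to its left, z up, the work surface at z = 0. Lengths are in m, angles in rad, forces in N, time in s.
With the tool pointing down it reaches from about 0.35 to 0.975 m from the base axis. Payload 4.9 kg.
Tool frame: the origin (TCP) lies at the very end of the fingers, on their centre line; the grasp point (between the pads) lies 19 mm behind it (ctrl.grip_point_offset is the distance from the TCP to the grasp point, in m); z points along the fingers, y is the line along which they close (so a half turn about z gives the same grasp; the last joint's range is limited). The gripper opens to 85 mm and grips with 20 to 120 N. Pads are 22 mm wide; open, the fingers measure 114 mm over their backs; the gripper's body (76 mm by 85 mm) begins 54 mm behind the grasp point. The pads swing forward as they close: fully open they stand 13 mm farther back than shut.
Start: joints at [1.063, 0.053, 1.613, -0, 1.476, -0.119], TCP at [0.237, 0.578, 0.204] pointing down, gripper open.
Joint ranges: [-3.01, 3.01], [-1.01, 2.22], [0.06, 2.58], [-1.02, 4.17], [0.09, 2.62], [-3.14, 3.14]. Speed limits (rad/s): [2.57, 2.57, 3.14, 3.14, 3.14, 3.14].

INTERFACE

Orientations are given as a rotation vector (axis times angle).
In Python, from station import ctrl gives the robot as it stands.
- The arm moves only by the tool send_rows, never from a script. Its argument "rows" is a list of rows, each a list of 3 entries, a list of its own where there are three numbers: the finger opening in cm, from 0 to 8.54, then the shift along the tool's x, y, z in cm, then the turn about the tool's z in degrees. A call has 1 to 10 rows; each row shifts and turns the commanded pose from where the row before left it, along the tool's axes as they then stand; what a row does not reach is not made up. A row lasts 1/8 s, in which the tool goes at most 62.5 mm and 10.7 degrees, less where a joint would pass 70% of its speed; a pose out of reach is approached as far as the arm can. A call with a gripper value outside its range is refused whole. The fingers move at their own pace and stop on an object; "newtons" is the grip in N (left out, the last holds). Time passes only in rows, so rows that do not move let the fingers close. It gives the time, the measured TCP pose, the force, the opening and the grip force at its end, in the units of the state.
- ctrl.get_obs(): the state, without advancing time (a new reading comes with each control period).
- ctrl.get_image(name): name is "scene" or "top" or "wrist"; returns a dict with "frame" (420x560x3 uint8, red, green, blue), "range_z" (420x560 float32, m along the optical axis (not along the pixel's ray), 0 where there is no reading), "fx", "fy", "cx", "cy" (pixels), "k1" (the pictures are not rectified: a ray, as slopes to the right and down, at radius r is drawn at 1 + k1 r^2 times it, then the intrinsics apply), "cam_to_world" (4x4, takes a point from camera to world coordinates). Camera axes: x right, y down, z forward; pixel columns grow to the right and rows downward; lengths in m; the calibration is good to about 2 mm. A picture is of the moment at which its call begins.
- ctrl.finish_job(): hands the job in; it is judged then, once.
The state is a dict: "t": time; "q": joint angles; "dq": joint speeds; "effort": joint torques, N m; "tool_pos": TCP position; "tool_rot": TCP orientation; "contact_force": force on the tool from outside, world axes, zero at the start; "wrist_torque": the same for the moment, N m; "opening": finger opening in m; "grip_force": force on a finger pad.
Only numpy, scipy, OpenCV 4.12 (cv2) and the standard library are available. Lean on these libraries where they do the work, as an engineer would, in place of code of your own. Each camera call takes 0.05 s, during which the arm holds its last target. There are 200 camera calls.

TASK

Get the platform shaker ready and start it: first lift the empty yellow tube rack off the platform and set it down lengthwise on the green mat, then stand every blue-capped jar on the platform between the orange clamp bar and the far fence. Then nudge the stiff clamp bar towards the jars until its black needle is on the red mark on the rail, without overshooting the mark, and turn the knob until the black needle of the dial is on the dial's red mark. With all that set, throw the green-tipped lever over to start; leave the red-capped jars alone.

Things in the scene. Friction and masses are not known exactly. Their poses are not given: they have to be found in the camera images.
- shaker: bench platform shaker, fixed, 240 mm (x, away from the robot) by 420 mm (y) by 80 mm high; origin: centre of underside. Left part (y -0.060 to 0.190): black platform, surface 80 mm up, between a far fence (inner face at x 0.095), two side rails (all 25 mm high) and the orange clamp bar. Right part: blue panel, 80 mm up, with knob (nearest the robot), dial, lever (farthest).
- lane (a point): point on the platform surface where the middle of the row of jars should stand: 35 mm before the far fence's face, midway between the side rails (which are 250 mm apart). Axes as the shaker's: x square to the fence, y along the row. Four jars fit side by side along y at a pitch of 58 mm.
- bar (a joint): orange clamp bar, 242 mm long, 20 mm thick, 28 mm high, with a push tab in the middle (50 mm wide, 10 mm thick, top 57 mm above the platform). Slides along the shaker's x: value in m, 0 to 0.118, growing towards the far fence; gap to the fence = 0.170 minus the value. Stiff: about 7 N moves it, it stays where it is left.
- bar_needle (a point): black needle at the left end of the bar, lying over the scale rail, in line with the bar's fence-side face. Axes as the shaker's. Must end at the same x (in the shaker's frame) as bar_mark.
- bar_mark (a point): red line, 4 mm wide, across the scale rail: where the bar's needle must end. Axes as the shaker's. Different every time.
- push_face (a point): middle of the robot-side face of the bar's push tab, 42 mm above the platform (the tab spans 28 to 57 mm there; below it the bar is flush with it). Push here along the shaker's +x.
- knob (a joint): black knob on the panel, vertical axis, 0 to 5.2 rad, growing CLOCKWISE seen from above; friction about 0.05 N m, stays where left. Upright grip bar 14 mm thick, 42 mm long, 32 mm tall, top 44 mm above the panel; at 0 it lies along the shaker's x, and it turns with the knob.
- knob_grip (a point): point on the knob's axis at gripping height, 37 mm above the panel. Its axes turn with the knob: the grip bar lies along its x.
- dial_needle (a point): tip of the dial's black needle, which the knob drives 14 mm per rad along the shaker's +y when turned clockwise.
- dial_mark (a point): red line, 4 mm wide, on the white dial strip: where the dial needle must end (same y in the shaker's frame). Axes as the shaker's. Different every time.
- lever (a joint): start lever on the panel, 0 = off, leaning towards the robot; 1.0 rad = on, leaning away. 55 mm long, swings about an axis along the shaker's y which lies 102 mm above the bench; stays where it is left; light (about 1 N at the tip).
- lever_tip (a point): centre of the green ball (26 mm diameter) at the lever's end; about 150 mm above the bench, and it travels 53 mm along the shaker's x in all.
- rack: empty yellow tube rack, a block 70 mm (its x) by 180 mm (its y) by 45 mm high, 220 g, with an upright loop handle in the middle: grip bar 14 mm thick (its x), 60 mm long (its y), from 86 to 104 mm above the rack's underside. Origin: centre of its underside. It starts on the shaker's platform.
- mat: green mat on the bench at the left, 220 mm (its x) by 110 mm (its y), 4 mm thick, fixed. Origin: centre of its underside. The rack goes here, its length along the mat's length.
- jar1: clear straight-sided specimen jar with a BLUE cap: 48 mm diameter over the cap (body 45 mm), 90 mm high, the cap being the top 26 mm; about 160 g, most of it in the amber bottom 20 mm. Origin: centre of its underside, z up. To be loaded on the shaker. There are two to four blue-capped jars; the absent ones read None.
- jar2: clear straight-sided specimen jar with a BLUE cap: 48 mm diameter over the cap (body 45 mm), 90 mm high, the cap being the top 26 mm; about 160 g, most of it in the amber bottom 20 mm. Origin: centre of its underside, z up. To be loaded on the shaker. There are two to four blue-capped jars; the absent ones read None.
- jar3: clear straight-sided specimen jar with a BLUE cap: 48 mm diameter over the cap (body 45 mm), 90 mm high, the cap being the top 26 mm; about 160 g, most of it in the amber bottom 20 mm. Origin: centre of its underside, z up. To be loaded on the shaker. There are two to four blue-capped jars; the absent ones read None.
- jar4: clear straight-sided specimen jar with a BLUE cap: 48 mm diameter over the cap (body 45 mm), 90 mm high, the cap being the top 26 mm; about 160 g, most of it in the amber bottom 20 mm. Origin: centre of its underside, z up. To be loaded on the shaker. There are two to four blue-capped jars; the absent ones read None.
- red1: the same jar (48 mm diameter, 90 mm high) but with a RED cap: not part of the job, leave it standing where it is. Origin: centre of its underside.
- red2: the same jar (48 mm diameter, 90 mm high) but with a RED cap: not part of the job, leave it standing where it is. Origin: centre of its underside.

How it is judged:
On the way, in this order (a step that is already met when the one before it is completed fails the run):
1. the rack stands on the green mat, along it (horizontal distance between rack and mat below 0.035 m and angle between the y axis of rack and the x axis of mat, either way round below 0.35 rad and height (world z) of rack below 0.015 m and angle between rack's own z axis and vertical below 0.1 rad), for 0.2 s.
2. every blue-capped jar stands on the platform between bar and far fence (x of each of jar1, jar2, jar3, jar4 in the frame of lane below 0.03 m and x of each of jar1, jar2, jar3, jar4 in the frame of bar_needle above 0.012 m and y of jar1 in the frame of lane between -0.122 and 0.122 m and z of jar1 in the frame of lane between -0.008 and 0.008 m and angle between each of jar1, jar2, jar3, jar4's own z axis and vertical below 0.12 rad and y of jar2 in the frame of lane between -0.122 and 0.122 m and z of jar2 in the frame of lane between -0.008 and 0.008 m and y of jar3 in the frame of lane between -0.122 and 0.122 m and z of jar3 in the frame of lane between -0.008 and 0.008 m and y of jar4 in the frame of lane between -0.122 and 0.122 m and z of jar4 in the frame of lane between -0.008 and 0.008 m), for 0.2 s.
3. bar needle and dial needle both on their red marks, jars still in place (all of step 2 and x of bar_needle in the frame of bar_mark between -0.003 and 0.003 m and y of dial_needle in the frame of dial_mark between -0.0025 and 0.0025 m), for 0.2 s.
4. the lever is thrown to on (value of joint lever above 0.85 rad), for 0.1 s.
At the end, for the whole second after the job is handed in: Rack upright on the mat (centre within 35 mm of the mat's, lengthwise within 20 degrees); every blue-capped jar upright on the platform between the bar and the far fence; bar needle within 3 mm of its mark and dial needle within 2.5 mm of its mark; lever on (over 0.85 rad); all at rest and released (all of step 1 and all of step 3 and value of joint lever above 0.85 rad and linear speed of each of jar1, jar2, jar3, jar4, rack below 0.02 m/s); the robot touches nothing.
It fails at once if the bar goes more than 4 mm past its mark (x of bar_needle in the frame of bar_mark above 0.004 m).
It fails at once if a red-capped jar is knocked over or moved more than 4 cm (distance of any of red1, red2 from where it was at the start of the episode above 0.04 m or angle between any of red1, red2's own z axis and vertical above 0.5 rad).
Of jar1, jar2, jar3, jar4 only 2 to 4 are there at a start; the rules pass over those that are not, and their reading is None.
At some moment in a run one of jar1, jar2, jar3, jar4, rack may be knocked a few centimetres aside while the robot is not near it.
It also fails if it takes over 210 s, if anything falls off the work surface, if the arm or the gripper's body presses on something with over 40 N, if the wrist force passes 120 N, or if a joint passes its speed limit or range.

## Working session

There is one attempt and no reset: what is moved stays moved. The work goes in short steps, Python scripts to look and compute and a tool call to move; the robot and the scene stay as the last step left them, time stands still between calls to the robot, and variables do not carry over. Pictures are saved under pics/ and viewed, at most 14 in all, crops included, and the job is handed in when it is done.

Besides the shell and the picture viewer there is one more tool, called after "Emit:" as name([rows], argument=value, ...), one row to a line, values as JSON. send_rows: Moves the arm, as the interface text tells. Its arguments: {"type":"object","properties":{"rows":{"type":"array","items":{"type":"array"}},"newtons":{"type":"number"}},"required":["rows"]}

```bash
ls; mkdir -p pics
cat > h.py <<'E'
import numpy as np, cv2
from station import ctrl
from scipy.spatial.transform import Rotation as R
def img(n):
    return ctrl.get_image(n)
def save(im,name,s=1,crop=None):
    f=im["frame"][:,:,::-1]
    if crop: f=f[crop[1]:crop[3],crop[0]:crop[2]]
    cv2.imwrite("pics/"+name,cv2.resize(f,None,fx=s,fy=s,interpolation=cv2.INTER_CUBIC))
def ray(im,u,v):
    d=np.array([(u-im["cx"])/im["fx"],(v-im["cy"])/im["fy"]]); s=d.copy()
    for _ in range(20): s=d/(1+im["k1"]*(s@s))
    M=np.array(im["cam_to_world"]); return M[:3,3],M[:3,:3]@np.array([s[0],s[1],1])
def plane(im,u,v,z):
    o,d=ray(im,u,v); return o+d*(z-o[2])/d[2]
def cloud(im):
    h,w=im["range_z"].shape; K=np.array([[im["fx"],0,im["cx"]],[0,im["fy"],im["cy"]],[0,0,1.]])
    v,u=np.mgrid[:h,:w]; d=np.stack([(u-im["cx"])/im["fx"],(v-im["cy"])/im["fy"]],-1); s=d.copy()
    for _ in range(20): s=d/(1+im["k1"]*(s**2).sum(-1,keepdims=True))
    p=np.concatenate([s,np.ones((h,w,1))],-1)*im["range_z"][...,None]
    M=np.array(im["cam_to_world"]); return p@M[:3,:3].T+M[:3,3]
def pix(im,p):
    M=np.array(im["cam_to_world"]); c=M[:3,:3].T@(np.array(p)-M[:3,3]); s=c[:2]/c[2]; s=s*(1+im["k1"]*(s@s))
    return s*[im["fx"],im["fy"]]+[im["cx"],im["cy"]]
E
python3 - <<'E'
from h import *
for n in("scene","top"):
    i=img(n); save(i,n+"0.png",1.4); print(n,np.round(i["cam_to_world"],3).tolist(),i["fx"],i["k1"])
o=ctrl.get_obs(); print(o); print(R.from_rotvec(o["tool_rot"]).as_matrix().round(3))
E
```

```text
pics
scene [[-0.408, 0.738, -0.538, 1.143], [0.913, 0.322, -0.251, 0.262], [-0.012, -0.593, -0.805, 1.004], [0.0, 0.0, 0.0, 1.0]] 456.6943105308324 0.019336063996357507
top [[0.022, -0.997, 0.071, 0.461], [-1.0, -0.022, 0.004, 0.005], [-0.003, -0.071, -0.997, 1.24], [0.0, 0.0, 0.0, 1.0]] 406.7401241921769 0.014555010095203038
{'t': 0.1, 'q': array([ 1.06298915e+00,  5.33137109e-02,  1.61415902e+00,  4.67701298e-05,
        1.47600599e+00, -1.18996818e-01]), 'dq': array([-1.44511440e-04, -7.56972482e-06, -2.92011804e-03,  1.89672505e-04,
        1.10891359e-03, -8.60535757e-04]), 'effort': array([ 1.27878036e-03, -3.94899881e+01, -3.71365857e+01,  2.34805259e-05,
        3.93164344e-03,  4.42233727e-06]), 'tool_pos': array([0.23661246, 0.57781433, 0.20247044]), 'tool_rot': array([-6.06787914e-01, -3.08179715e+00,  2.79521237e-03]), 'contact_force': array([-0.3009265 ,  0.02576446, -0.18714695]), 'wrist_torque': array([ 0.02042178,  0.04562978, -0.04809517]), 'grip_force': 0.0, 'opening': 0.0855681719227365}
[[-0.925  0.379 -0.001]
 [ 0.379  0.925 -0.002]
 [ 0.    -0.002 -1.   ]]
```

View pics/scene0.png

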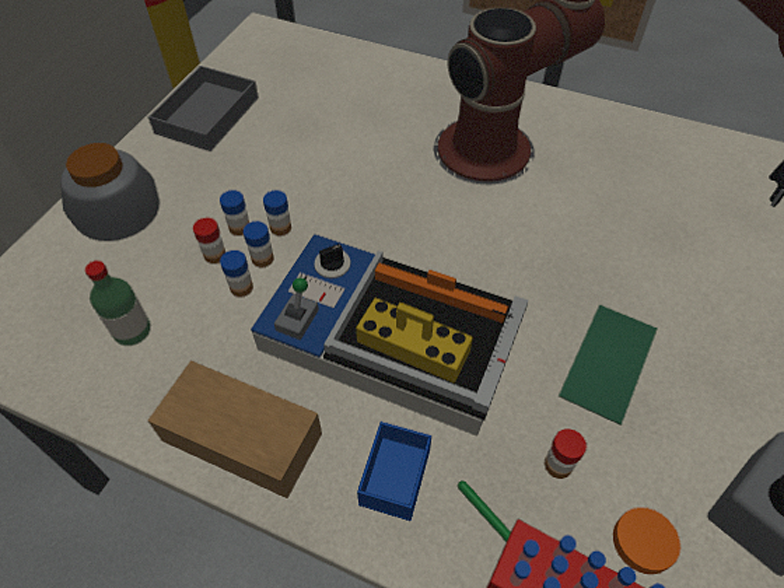

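View pics/top0.png

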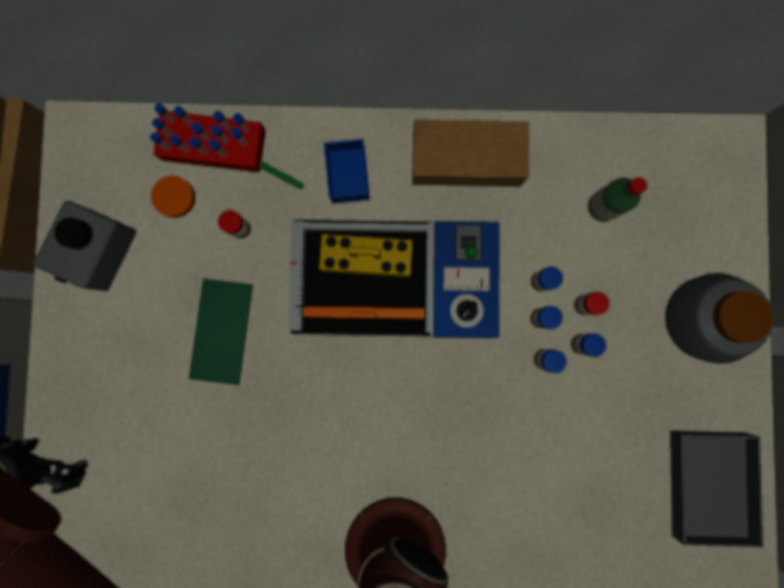

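The pictures show four blue-capped jars to the right of the shaker, at top-view pixels (548,278), (548,317), (592,345) and (552,361). One red jar stands among them at (596,303), and the other is at (232,222). The rack is on the platform at (365,255) and the mat is at (221,331). Next I'll measure positions.

```bash
cat >> h.py <<'E'
def hsv(im): return cv2.cvtColor(im["frame"],cv2.COLOR_RGB2HSV).astype(int)
def hue(im,lo,hi,s=110,v=40):
    a=hsv(im); m=(a[...,1]>s)&(a[...,2]>v)
    return m&(((a[...,0]>=lo)&(a[...,0]<=hi)) if lo<hi else ((a[...,0]>=lo)|(a[...,0]<=hi)))
def blobs(mask,amin=20):
    n,l,st,c=cv2.connectedComponentsWithStats(mask.astype(np.uint8)); return [(l==k) for k in range(1,n) if st[k,4]>=amin]
def caps(im,lo,hi,z0=.08,z1=.1,amin=20,v=40):
    P=cloud(im); m=hue(im,lo,hi,110,v)&(P[...,2]>z0)&(P[...,2]<z1)&(P[...,0]<.85)
    return [np.r_[P[b].mean(0),b.sum()] for b in blobs(m,amin)]
def rect(im,m,z):
    c=max(cv2.findContours(m.astype(np.uint8),cv2.RETR_EXTERNAL,cv2.CHAIN_APPROX_NONE)[0],key=cv2.contourArea)
    w=np.array([plane(im,u,v,z)[:2] for u,v in c[:,0]])
    (cx,cy),(a,b),t=cv2.minAreaRect((w*1000).astype(np.float32)); return cx/1000,cy/1000,a,b,t
E
python3 - <<'E'
from h import *
np.set_printoptions(suppress=True,precision=4)
for n in("top","scene"):
    i=img(n);P=cloud(i)
    print(n); print("blue",*caps(i,100,125)); print("red",*caps(i,170,8))
    m=hue(i,40,90)&(P[...,2]<.03)&(P[...,0]<.6)&(P[...,1]>.1); print("mat",rect(i,max(blobs(m),key=np.sum),.004),P[m][:,2].mean())
    m=hue(i,100,125)&(abs(P[...,2]-.08)<.012); b=max(blobs(m),key=np.sum);print("panel",rect(i,cv2.morphologyEx(b.astype(np.uint8),cv2.MORPH_CLOSE,np.ones((15,15))),.08),P[b][:,2].mean())
    y=hue(i,22,33,110,40)&(P[...,0]<.85)&(abs(P[...,1])<.35)
    h=y&(P[...,2]>.17); print("handle",P[h].mean(0),h.sum()); q=y&(abs(P[...,2]-.125)<.008); print("racktop",rect(i,max(blobs(q),key=np.sum),.125))
    g=hue(i,45,85)&(P[...,2]>.12)&(P[...,2]<.2); print("lever",*[P[b].mean(0) for b in blobs(g,5)])
    g=hue(i,5,15,140,60)&(P[...,2]>.1)&(P[...,0]<.6); print("bar",*[np.r_[P[b].mean(0),b.sum()] for b in blobs(g,20)])
    # outer shaker extents
    s=(P[...,2]>.06)&(P[...,2]<.12)&(abs(P[...,1])<.35)&(P[...,0]>.3)&(P[...,0]<.75)
    b=max(blobs(s),key=np.sum); w=P[b][:,:2]; print("shaker",cv2.minAreaRect((w*1000).astype(np.float32)))
E
```

```text
top
blue [  0.646   -0.0897   0.0819 176.    ] [ 0.6547 -0.1809  0.0815 84.    ] [  0.6009  -0.1659   0.0824 163.    ] [  0.5284  -0.0821   0.0817 241.    ] [  0.5717  -0.3009   0.0894 208.    ] [  0.5252  -0.1815   0.0819 119.    ] [  0.4923  -0.3001   0.0894 214.    ] [  0.4685  -0.1727   0.0816 104.    ] [ 0.4607 -0.1107  0.0816 68.    ] [  0.4387  -0.3879   0.0894 215.    ] [  0.4047  -0.3079   0.0895 218.    ]
red [  0.6728   0.3527   0.0897 226.    ] [  0.5223  -0.3943   0.0893 232.    ]
mat (0.44918380737304686, 0.3874102783203125, 103.35298919677734, 211.02357482910156, 84.51486206054688) 0.0041255528395593485
panel (0.566259521484375, -0.13179031372070313, 233.81517028808594, 128.8708953857422, 0.5622544288635254) 0.0798710832505635
handle [0.6012 0.0691 0.2141] 135
racktop (0.6054397583007812, 0.07183535766601562, 179.4123992919922, 70.35364532470703, 87.3860092163086)
lever [ 0.7216 -0.4328  0.1328] [ 0.611  -0.1322  0.1601]
bar [  0.4922   0.074    0.1184 626.    ]
shaker ((564.8951416015625, 11.89605712890625), (240.10458374023438, 424.50909423828125), 0.6066255569458008
[... 565 characters left out ...]
3939   0.0884 213.    ] [  0.6789   0.353    0.0898 415.    ]
mat (0.45043832397460937, 0.3879561767578125, 106.81643676757812, 218.47789001464844, 84.47373962402344) 0.004308951766766599
panel (0.570268798828125, -0.1320702667236328, 239.80804443359375, 133.39625549316406, 0.6959999203681946) 0.07957383311428178
handle [0.608  0.0732 0.1813] 218
racktop (0.611755615234375, 0.07238843536376953, 180.46058654785156, 74.29442596435547, 87.96369934082031)
lever [ 0.7198 -0.4359  0.1348] [ 0.6183 -0.1303  0.1583]
bar [  0.5017  -0.658    0.145  632.    ] [  0.4971   0.075    0.1113 920.    ]
shaker ((568.56884765625, 11.37347412109375), (243.08941650390625, 423.5749206542969), 0.3061172664165497)
```

Emit:
send_rows([
  [8.5, [0, 0, -0.7], 10],
  [8.5, [0, 0, -0.7], 10],
  [8.5, [0, 0, -0.7], 10],
  [8.5, [0, 0, -0.7], 10],
  [8.5, [0, 0, -0.7], 10],
  [8.5, [0, 0, -0.7], 10],
  [8.5, [0, 0, -0.8], 10],
])

```text
t: 1.08
tool_pos: [0.2368, 0.5781, 0.2533]
tool_rot: [2.271, 2.17, -0.001]
contact_force: [0.2, -0.2, -0.4]
opening: 0.0849
grip_force: 0.0
```

Emit:
send_rows([
  [8.5, [-4.1, 3.24, 0], 0],
  [8.5, [-4.1, 3.24, 0], 0],
  [8.5, [-4.1, 3.24, 0], 0],
  [8.5, [-4.1, 3.24, 0], 0],
  [8.5, [-4.1, 3.24, 0], 0],
  [8.5, [-4.1, 3.24, 0], 0],
  [8.5, [-4.1, 3.24, 0], 0],
  [8.5, [-4.1, 3.24, 0], 0],
  [8.5, [-4.1, 3.24, 0], 0],
  [8.5, [-4.1, 3.24, 0], 0],
])

```text
t: 2.33
tool_pos: [0.5451, 0.1543, 0.2535]
tool_rot: [-2.265, -2.177, -0.0]
contact_force: [0.6, -0.4, -0.1]
opening: 0.0854
grip_force: 0.0
```

Emit:
send_rows([
  [8.5, [-4.1, 3.24, 0], 0],
  [8.5, [-4.1, 3.24, 0], 0],
  [8.5, [0, 0, 0], 0],
  [8.5, [0, 0, 0], 0],
])

```text
t: 2.82
tool_pos: [0.6055, 0.0716, 0.2532]
tool_rot: [-2.265, -2.176, 0.001]
contact_force: [0.3, 0.5, -1.2]
opening: 0.0851
grip_force: 0.0
```

```bash
cat >> h.py <<'E'
np.set_printoptions(suppress=True,precision=4)
def yaw():
    m=R.from_rotvec(ctrl.get_obs()["tool_rot"]).as_matrix(); return np.degrees(np.arctan2(m[1,1],m[0,1]))
def go(x,y,z,yw=None):
    o=ctrl.get_obs(); p=o["tool_pos"]; y0=yaw(); yw=y0 if yw is None else yw
    t=-((yw-y0+180)%360-180); a=np.radians(yw); d=np.array([x,y,z])-p
    print("at",p,"yaw %.1f"%y0,"TURN %.1f"%t,"then cm",100*np.array([-np.sin(a)*d[0]+np.cos(a)*d[1],np.cos(a)*d[0]+np.sin(a)*d[1],-d[2]]),"t %.1f"%o["t"])
E
python3 - <<'E'
from h import *
go(.606,.071,.156,-2.3); i=img("wrist"); save(i,"w1.png",1.2); print(np.round(i["cam_to_world"],3).tolist(),i["fx"])
P=cloud(i); y=hue(i,22,33,110,40); h=y&(P[...,2]>.165); print("handle",P[h].mean(0),P[h].min(0),P[h].max(0),P[y][:,2].max())
i=img("top");P=cloud(i)
E
```

```text
at [0.6055 0.0716 0.2532] yaw -2.3 TURN 0.0 then cm [-0.0537  0.0554  9.7214] t 2.8
[[0.999, -0.036, -0.014, 0.609], [-0.038, -0.944, -0.327, 0.156], [-0.001, 0.327, -0.945, 0.423], [0.0, 0.0, 0.0, 1.0]] 299.60905002201616
handle [0.6076 0.0773 0.1893] [0.5996 0.042  0.165 ] [0.6157 0.1559 0.4228] 0.42281755318436887
```

View pics/w1.png

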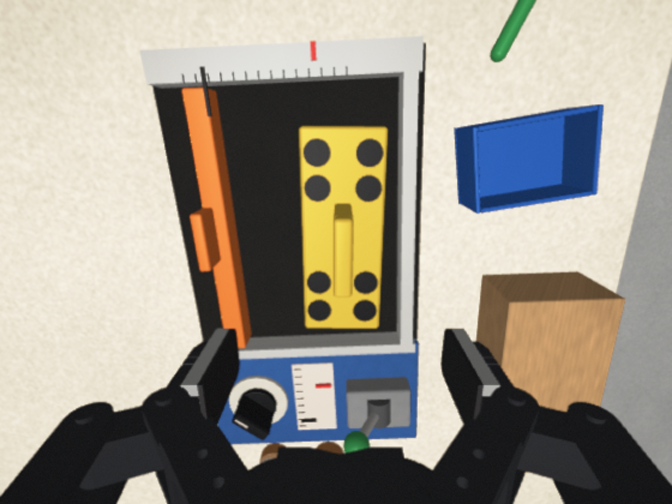

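The wrist view shows the rack handle midway between the fingers at (343,250). The bar needle is at (204,80), its red mark at (313,50), the dial mark at (323,385) and the dial needle at (308,420). I'm descending to grip the handle.

Emit:
send_rows([
  [8.5, [0, 0.15, 3.5], 0],
  [8.5, [0, 0, 3.5], 0],
  [8.5, [0, 0, 2.7], 0],
  [8.5, [0, 0, 0], 0],
  [0, [0, 0, 0], 0],
  [0, [0, 0, 0], 0],
  [0, [0, 0, 0], 0],
  [0, [0, 0, 0], 0],
  [0, [0, 0, 0], 0],
  [0, [0, 0, 0], 0],
], newtons=50)

```text
t: 4.18
tool_pos: [0.6073, 0.0712, 0.1566]
tool_rot: [-2.265, -2.177, 0.0]
contact_force: [-0.5, -0.5, -0.6]
opening: 0.0002
grip_force: 0.0
```

Emit:
send_rows([
  [0, [0, 0, 0], 0],
  [0, [0, 0, -2], 0],
  [0, [0, 0, -3], 0],
  [0, [0, 0, -3], 0],
  [0, [0, 0, -1], 0],
  [0, [0, 0, 0], 0],
])

```text
t: 4.92
tool_pos: [0.6078, 0.0712, 0.2479]
tool_rot: [2.264, 2.176, 0.002]
contact_force: [-0.2, -0.8, -0.3]
opening: 0.0002
grip_force: 0.0
```

Run:
```python
from h import *
go(.450,.3877,.25,84.5); print(ctrl.get_obs()["q"])
for n in("scene",):
    i=img(n);P=cloud(i);y=hue(i,22,33,110,40)&(P[...,0]<.85)&(abs(P[...,1])<.35)&(P[...,2]>.1)&(P[...,2]<.3)
    z=P[y]; print(z.min(0),z.max(0))
```

```text
at [0.6078 0.0712 0.2479] yaw -2.3 TURN -86.8 then cm [18.7427 29.9881 -0.2146] t 4.9
[-0.0049 -0.0018  1.595   0.      1.5463  0.0348]
[-0.5369 -0.0194  0.1   ] [0.6492 0.1626 0.1879]
```

Run:
```python
from h import *
i=img("wrist"); save(i,"w2.png",1.0)
P=cloud(i); y=hue(i,22,33,110,40)&(P[...,2]<.2)
h=y&(P[...,2]>.165); print("handle",P[h].mean(0),P[h].min(0),P[h].max(0),h.sum()); q=y&(abs(P[...,2]-.125)<.008); print("top",rect(i,max(blobs(q),key=np.sum),.125))
i=img("top");P=cloud(i); y=hue(i,22,33,110,40)&(P[...,2]<.2)&(P[...,0]<.85)&(abs(P[...,1])<.35); h=y&(P[...,2]>.165); print("handle",P[h].mean(0) ,h.sum())
```

```text
handle [0.6077 0.0748 0.1821] [0.5999 0.0421 0.1654] [0.6155 0.1014 0.185 ] 1167
top (0.60749853515625, 0.07140754699707032, 178.63279724121094, 69.04524993896484, 87.5497055053711)
handle [0.6037 0.0571 0.1828] 35
```

View pics/w2.png

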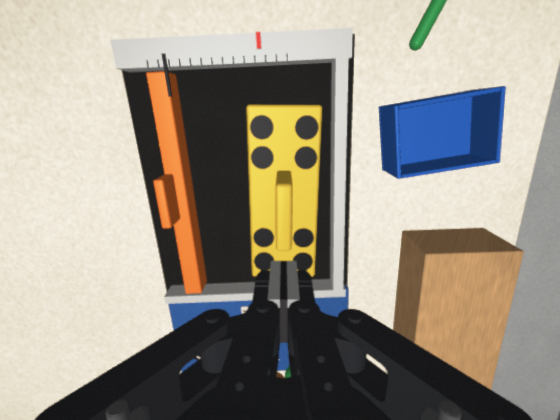

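The rack hasn't moved. Its handle is at pixel (284,210) and the closed fingertips are at (283,265). I'll check the finger geometry against the reported TCP.

Run:
```python
from h import *
i=img("wrist"); P=cloud(i); p=ctrl.get_obs()["tool_pos"]; print("tcp px",pix(i,p), "handle px",pix(i,[.6077,.0715,.184]))
for v in(255,260,262,265,270,280,290): print(v,P[v,278],P[v,284],P[v,290])
for n in("scene","top"):
    j=img(n); print(pix(j,p)); Q=cloud(j); m=(np.linalg.norm(Q[...,:2]-p[:2],axis=-1)<.12)&(Q[...,2]>.2)&(Q[...,2]<.4); z=Q[m]; lo=z[z[:,2]<z[:,2].min()+.03]; print(n,z[:,2].min(),lo.mean(0),lo.min(0),lo.max(0),len(lo))
save(j:=img("scene"),"s2.png",2,(170,120,450,330))
```

```text
tcp px [283.2742 252.574 ] handle px [284.8683 218.8902]
255 [0.5981 0.0086 0.1242] [0.6046 0.0087 0.1248] [0.6111 0.008  0.1239]
260 [0.5979 0.0026 0.1242] [0.6044 0.0028 0.1251] [0.6109 0.0021 0.1242]
262 [0.6043 0.082  0.2769] [0.6074 0.0819 0.277 ] [0.6105 0.0816 0.2767]
265 [0.6044 0.0817 0.2797] [0.6074 0.082  0.2804] [0.6105 0.0817 0.28  ]
270 [0.6045 0.0817 0.2846] [0.6075 0.0822 0.2857] [0.6104 0.0818 0.2852]
280 [0.6047 0.0822 0.2946] [0.6075 0.0821 0.2946] [0.6102 0.0816 0.2939]
290 [0.6049 0.0821 0.3025] [0.6074 0.0815 0.3017] [0.61   0.0815 0.3018]
[297.2963 204.9091]
scene 0.2754883599087746 [0.6154 0.0776 0.289 ] [0.6025 0.064  0.2755] [0.623  0.0834 0.305 ] 75
[258.2361 175.3071]
top 0.3205410845384278 [0.5709 0.065  0.3403] [0.5596 0.0613 0.3205] [0.5814 0.084  0.3501] 20
```

View pics/s2.png

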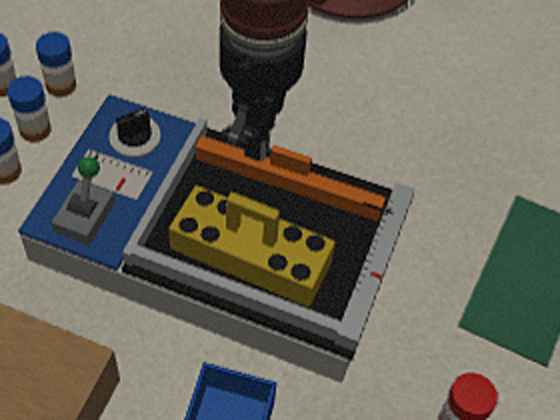

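The scene view shows the fingertips above the handle. Depth in both views puts the closed tips at z≈0.276, while the TCP reads 0.248, so the tips really sit about 27 mm higher than reported. I'll allow for that and grip again, lower.

Emit:
send_rows([
  [8.5, [0, 0, 0], 0],
  [8.5, [0, 0, 0], 0],
  [8.5, [0, 0, 0], 0],
  [8.5, [0, 0, 0], 0],
  [8.5, [0, 0, 3.5], 0],
  [8.5, [0, 0, 3.5], 0],
  [8.5, [0, 0, 2.5], 0],
  [8.5, [0, 0, 2.2], 0],
  [8.5, [0, 0, 0], 0],
])

```text
t: 6.4
tool_pos: [0.6059, 0.0712, 0.1273]
tool_rot: [-2.263, -2.175, 0.005]
contact_force: [-0.3, 0.4, -0.3]
opening: 0.0851
grip_force: 0.0
```

Emit:
send_rows([
  [0, [0, 0, 0], 0],
  [0, [0, 0, 0], 0],
  [0, [0, 0, 0], 0],
  [0, [0, 0, 0], 0],
  [0, [0, 0, 0], 0],
  [0, [0, 0, 0], 0],
  [0, [0, 0, 0], 0],
  [0, [0, 0, 0], 0],
], newtons=50)

```text
t: 7.4
tool_pos: [0.6075, 0.0712, 0.1303]
tool_rot: [2.265, 2.177, 0.001]
contact_force: [-3.0, 0.5, 6.2]
opening: 0.013
grip_force: 50.3
```

Emit:
send_rows([
  [0, [0, 0, -2], 0],
  [0, [0, 0, -3], 0],
  [0, [0, 0, -3], 0],
  [0, [0, 0, -3], 0],
  [0, [0, 0, 0], 0],
])

```text
t: 8.02
tool_pos: [0.6092, 0.0712, 0.2433]
tool_rot: [2.262, 2.174, 0.008]
contact_force: [-0.4, 0.2, -2.3]
opening: 0.0129
grip_force: 49.3
```

Emit:
send_rows([
  [0, [0, 0, 0], -8.7],
  [0, [0, 0, 0], -8.7],
  [0, [0, 0, 0], -8.7],
  [0, [0, 0, 0], -8.7],
  [0, [0, 0, 0], -8.7],
  [0, [0, 0, 0], -8.7],
  [0, [0, 0, 0], -8.7],
  [0, [0, 0, 0], -8.7],
  [0, [0, 0, 0], -8.7],
  [0, [0, 0, 0], -8.5],
])

```text
t: 9.28
tool_pos: [0.6064, 0.0712, 0.2371]
tool_rot: [-0.142, -3.135, 0.0]
contact_force: [-0.4, 0.0, -2.2]
opening: 0.0131
grip_force: 49.3
```

Run:
```python
from h import *
go(.450,.3877,.06,84.5)
```

```text
at [0.6064 0.0712 0.2371] yaw 84.8 TURN 0.3 then cm [18.6032 30.0033 17.7054] t 9.3
```

Emit:
send_rows([
  [0, [2.33, 3.75, 0], 0],
  [0, [2.33, 3.75, 0], 0],
  [0, [2.33, 3.75, 0], 0],
  [0, [2.33, 3.75, 0], 0],
  [0, [2.33, 3.75, 0], 0],
  [0, [2.33, 3.75, 0], 0],
  [0, [2.33, 3.75, 0], 0],
  [0, [2.33, 3.75, 0], 0],
  [0, [0, 0, 0], 0],
])

```text
t: 10.4
tool_pos: [0.4482, 0.3893, 0.2373]
tool_rot: [-0.143, -3.135, 0.002]
contact_force: [-0.2, -0.2, -2.0]
opening: 0.0132
grip_force: 49.4
```

Emit:
send_rows([
  [0, [0, 0, 3], 0],
  [0, [0, 0, 4], 0],
  [0, [0, 0, 4], 0],
  [0, [0, 0, 3], 0],
  [0, [0, 0, 2], 0],
  [0, [0, 0, 1], 0],
  [0, [0, 0, 0], 0],
  [0, [0, 0, 0], 0],
])

```text
t: 11.4
tool_pos: [0.4515, 0.3882, 0.0712]
tool_rot: [0.15, 3.136, 0.002]
contact_force: [-0.8, 0.4, -1.7]
opening: 0.0134
grip_force: 49.4
```

Run:
```python
from h import *
go(.450,.3877,.056,84.5)
```

```text
at [0.4515 0.3882 0.0712] yaw 84.5 TURN 0.0 then cm [ 0.1395 -0.0671  1.5171] t 11.4
```

Emit:
send_rows([
  [0, [0, 0, 0.8], 0],
  [0, [0, 0, 0.6], 0],
  [0, [0, 0, 0], 0],
  [0, [0, 0, 0], 0],
  [8.5, [0, 0, 0], 0],
  [8.5, [0, 0, 0], 0],
  [8.5, [0, 0, 0], 0],
  [8.5, [0, 0, 0], 0],
  [8.5, [0, 0, 0], 0],
])

```text
t: 12.52
tool_pos: [0.4505, 0.3877, 0.0557]
tool_rot: [0.15, 3.138, 0.0]
contact_force: [-0.4, 0.8, 0.9]
opening: 0.0851
grip_force: 0.0
```

Emit:
send_rows([
  [8.5, [0, 0, -3], 0],
  [8.5, [0, 0, -5], 0],
  [8.5, [0, 0, -5], 0],
  [8.5, [0, 0, -5], 0],
  [6.5, [0, 0, 0], 9.5],
  [6.5, [0, 0, 0], 9.5],
  [6.5, [0, 0, 0], 9.5],
  [6.5, [0, 0, 0], 9.5],
  [6.5, [0, 0, 0], 9.5],
  [6.5, [0, 0, 0], 9.5],
])

```text
t: 13.78
tool_pos: [0.4504, 0.3876, 0.2355]
tool_rot: [-1.637, -2.682, 0.0]
contact_force: [0.0, 0.3, -0.4]
opening: 0.0649
grip_force: 0.0
```

Emit:
send_rows([
  [6.5, [0, 0, 0], 9.0],
  [6.5, [0, 0, 0], 9.0],
  [6.5, [0, 0, 0], 9.0],
  [6.5, [0, 0, 0], 0],
])

```text
t: 14.28
tool_pos: [0.4504, 0.3876, 0.2355]
tool_rot: [-2.209, -2.234, 0.0]
contact_force: [-0.3, -0.2, -0.4]
opening: 0.0648
grip_force: 0.0
```

```bash
cat >> h.py <<'E'
def jars():
    for n in("top","scene"):
        i=img(n); print(n,"blue",*[np.round(c,3) for c in caps(i,100,125,.084,.1,90)],"up",*[np.round(c,3) for c in caps(i,100,125,.155,.2,60)])
    P=cloud(i);y=hue(i,22,33,110,40)&(P[...,0]<.7)&(abs(P[...,1])<.55)&(P[...,0]>.3); q=y&(abs(P[...,2]-.049)<.008)
    print("rack",rect(i,max(blobs(q),key=np.sum),.049) if q.any() else None)
E
python3 - <<'E'
from h import *
jars(); go(.574,-.301,.2,0.)
E
```

```text
top blue [  0.572  -0.301   0.09  202.   ] [  0.492  -0.301   0.09  206.   ] [  0.439  -0.388   0.09  210.   ] [  0.404  -0.308   0.089 212.   ] up
scene blue [  0.442  -0.388   0.089 171.   ] [  0.409  -0.309   0.089 176.   ] [  0.497  -0.301   0.089 195.   ] [  0.576  -0.302   0.089 220.   ] up
rack (0.4555866394042969, 0.387092529296875, 70.31511688232422, 184.79039001464844, 84.41002655029297)
at [0.4504 0.3876 0.2355] yaw 0.7 TURN 0.7 then cm [-68.8628  12.3592   3.5538] t 14.4
```

Emit:
send_rows([
  [6.5, [-4.93, 0.82, 0], 0],
  [6.5, [-4.93, 0.82, 0], 0],
  [6.5, [-4.93, 0.82, 0], 0],
  [6.5, [-4.93, 0.82, 0], 0],
  [6.5, [-4.93, 0.82, 0], 0],
  [6.5, [-4.93, 0.82, 0], 0],
  [6.5, [-4.93, 0.82, 0], 0],
  [6.5, [-4.93, 0.82, 0], 0],
  [6.5, [-4.93, 0.82, 0], 0],
  [6.5, [-4.93, 0.82, 0], 0],
])

```text
t: 15.62
tool_pos: [0.5371, -0.1062, 0.2358]
tool_rot: [2.209, 2.233, 0.001]
contact_force: [-0.3, 0.1, -0.5]
opening: 0.065
grip_force: 0.0
```

Emit:
send_rows([
  [6.5, [-4.93, 0.82, 0], 0],
  [6.5, [-4.93, 0.82, 0], 0],
  [6.5, [-4.93, 0.82, 0], 0],
  [6.5, [-4.93, 0.82, 0], 0],
  [6.5, [0, 0, 3], 0],
  [6.5, [0, 0, 4], 0],
  [6.5, [0, 0, 3], 0],
  [6.5, [0, 0, 0], 0],
  [6.5, [0, 0, 0], 0],
])

```text
t: 16.75
tool_pos: [0.5723, -0.3019, 0.1372]
tool_rot: [2.209, 2.231, 0.001]
contact_force: [0.6, 1.1, 0.8]
opening: 0.0652
grip_force: 0.0
```

Run:
```python
from h import *
go(.574,-.301,.028); i=img("wrist"); save(i,"w3.png",1.); print(*[np.round(c,3) for c in caps(i,100,125,.084,.1,90)])
```

```text
at [ 0.5723 -0.3019  0.1372] yaw 0.6 TURN -0.0 then cm [ 0.0922  0.1735 10.9202] t 16.8
[   0.494   -0.302    0.089 2760.   ] [   0.573   -0.302    0.089 2662.   ] [   0.407   -0.31     0.089 2872.   ] [   0.441   -0.382    0.089 1424.   ]
```

View pics/w3.png

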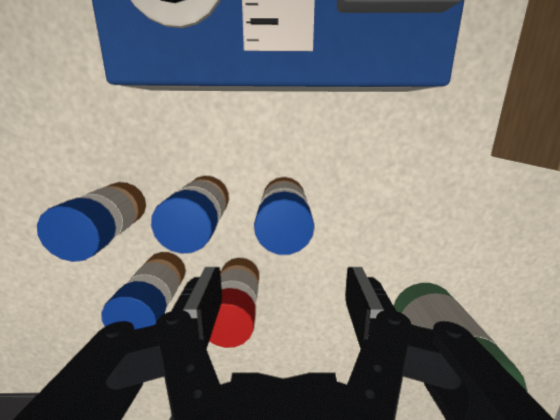

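The wrist view shows the target jar centred ahead of the fingers at (284,222), with its neighbours clear of them. I'm descending to grip it.

Emit:
send_rows([
  [6.5, [0, 0.1, 3.5], 0],
  [6.5, [0, 0, 3.5], 0],
  [6.5, [0, 0, 2.5], 0],
  [6.5, [0, 0, 1.4], 0],
  [6.5, [0, 0, 0], 0],
  [3, [0, 0, 0], 0],
  [3, [0, 0, 0], 0],
  [3, [0, 0, 0], 0],
  [3, [0, 0, 0], 0],
  [3, [0, 0, 0], 0],
], newtons=35)

```text
t: 18.05
tool_pos: [0.5737, -0.3024, 0.0288]
tool_rot: [2.209, 2.229, 0.001]
contact_force: [-0.4, 0.6, 5.6]
opening: 0.0475
grip_force: 36.4
```

Emit:
send_rows([
  [3, [0, 0, -3], 0],
  [3, [0, 0, -5], 0],
  [3, [0, 0, -5], 0],
  [3, [0, 0, -5], 0],
  [3, [0, 0, 0], 0],
  [3, [0, 0, 0], 0],
])

```text
t: 18.8
tool_pos: [0.572, -0.301, 0.2053]
tool_rot: [-2.21, -2.23, 0.0]
contact_force: [0.9, -0.2, -2.1]
opening: 0.0471
grip_force: 36.6
```

Run:
```python
from h import *
go(.627,.164,.21)
```

```text
at [ 0.572  -0.301   0.2053] yaw 0.5 TURN -0.0 then cm [46.4522  5.9249 -0.4695] t 18.8
```

Emit:
send_rows([
  [3, [4.65, 0.6, 0], 0],
  [3, [4.65, 0.6, 0], 0],
  [3, [4.65, 0.6, 0], 0],
  [3, [4.65, 0.6, 0], 0],
  [3, [4.65, 0.6, 0], 0],
  [3, [4.65, 0.6, 0], 0],
  [3, [4.65, 0.6, 0], 0],
  [3, [4.65, 0.6, 0], 0],
  [3, [4.65, 0.6, 0], 0],
  [3, [4.65, 0.5, 0], 0],
])

```text
t: 20.05
tool_pos: [0.6257, 0.1654, 0.2028]
tool_rot: [-2.209, -2.229, 0.007]
contact_force: [-0.0, 0.3, -1.1]
opening: 0.0471
grip_force: 36.5
```

Emit:
send_rows([
  [3, [0, 0, 0], 0],
  [3, [0, 0, 3], 0],
  [3, [0, 0, 3], 0],
  [3, [0, 0, 2], 0],
  [3, [0, 0, 1], 0],
  [3, [0, 0, 0], 0],
  [3, [0, 0, 0], 0],
])

```text
t: 20.92
tool_pos: [0.6282, 0.1641, 0.1181]
tool_rot: [2.21, 2.23, 0.003]
contact_force: [-0.2, 0.5, -1.4]
opening: 0.047
grip_force: 36.6
```

Run:
```python
from h import *
go(.627,.164,.109); i=img("wrist"); save(i,"w4.png",1.)
P=cloud(i); a=hsv(i); 
fz=(abs(P[...,2]-.105)<.006)&(a[...,1]<60)&(a[...,2]>90)&(P[...,0]>.6); 
for y0 in(.0,.04,.08,.12): 
    s=fz&(abs(P[...,1]-y0)<.01); print(y0,np.percentile(P[s][:,0],[2,50,98]),s.sum())
```

```text
at [0.6282 0.1641 0.1181] yaw 0.5 TURN -0.0 then cm [-0.0062 -0.1247  0.9099] t 20.9Traceback (most recent call last):
  File "<stdin>", line 6, in <module>
    return _quantile_unchecked(
        a, q, axis, out, overwrite_input, method, keepdims, weights)
    return _ureduce(a,
                    func=_quantile_ureduce_func,
    ...<5 lines>...
                    overwrite_input=overwrite_input,
                    method=method)
    r = func(a, **kwargs)
    result = _quantile(arr,
                       quantiles=q,
    ...<2 lines>...
                       out=out,
                       weights=wgt)
    slices_having_nans = np.isnan(arr[-1, ...])
                                  ~~~^^^^^^^^^
IndexError: index -1 is out of bounds for axis 0 with size 0
```

View pics/w4.png

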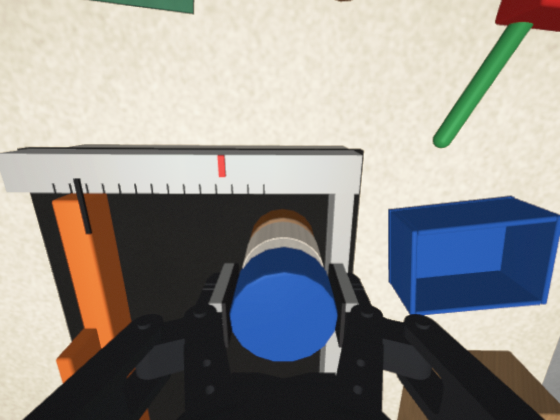

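The jar hangs in front of the fence at (284,300), clear of the left rail. I'm lowering it and letting go.

Emit:
send_rows([
  [3, [0, 0, 0.5], 0],
  [3, [0, 0, 0.35], 0],
  [3, [0, 0, 0], 0],
  [3, [0, 0, 0], 0],
  [6.5, [0, 0, 0], 0],
  [6.5, [0, 0, 0], 0],
  [6.5, [0, 0, 0], 0],
  [6.5, [0, 0, 0], 0],
])

```text
t: 21.98
tool_pos: [0.6272, 0.164, 0.1079]
tool_rot: [-2.211, -2.231, 0.0]
contact_force: [-0.2, -0.2, 0.7]
opening: 0.0647
grip_force: 0.0
```

Emit:
send_rows([
  [6.5, [0, 0, -3], 0],
  [6.5, [0, 0, -4], 0],
  [6.5, [0, 0, -4], 0],
  [6.5, [0, 0, 0], 0],
])

```text
t: 22.48
tool_pos: [0.6298, 0.1644, 0.2235]
tool_rot: [2.207, 2.228, 0.011]
contact_force: [0.1, 0.1, 0.0]
opening: 0.0651
grip_force: 0.0
```

Run:
```python
from h import *
go(.494,-.302,.22); jars()
```

```text
at [0.6298 0.1644 0.2235] yaw 0.5 TURN -0.0 then cm [-46.5167 -14.0084   0.35  ] t 22.5
top blue [  0.492  -0.301   0.09  205.   ] [  0.439  -0.388   0.09  212.   ] [  0.404  -0.308   0.09  211.   ] up
scene blue [  0.442  -0.388   0.089 178.   ] [  0.408  -0.309   0.089 179.   ] [  0.496  -0.301   0.089 195.   ] up [  0.634   0.164   0.168 375.   ]
rack (0.4554627990722656, 0.38703326416015627, 70.46145629882812, 184.55279541015625, 84.41239929199219)
```

Emit:
send_rows([
  [6.5, [-4.65, -1.38, 0], 0],
  [6.5, [-4.65, -1.38, 0], 0],
  [6.5, [-4.65, -1.38, 0], 0],
  [6.5, [-4.65, -1.38, 0], 0],
  [6.5, [-4.65, -1.38, 0], 0],
  [6.5, [-4.65, -1.38, 0], 0],
  [6.5, [-4.65, -1.38, 0], 0],
  [6.5, [-4.65, -1.38, 0], 0],
  [6.5, [-4.65, -1.38, 0], 0],
  [6.5, [-4.65, -1.38, 0], 0],
])

```text
t: 23.82
tool_pos: [0.492, -0.3029, 0.2155]
tool_rot: [-2.209, -2.229, 0.0]
contact_force: [0.5, 0.3, -0.9]
opening: 0.065
grip_force: 0.0
```

Emit:
send_rows([
  [6.5, [0, 0, 3], 0],
  [6.5, [0, 0, 4], 0],
  [6.5, [0, 0, 3], 0],
  [6.5, [0, 0, 0], 0],
  [6.5, [0, 0, 0], 0],
])

```text
t: 24.45
tool_pos: [0.4937, -0.3022, 0.1184]
tool_rot: [-2.211, -2.232, -0.0]
contact_force: [1.3, -0.4, 0.8]
opening: 0.0652
grip_force: 0.0
```

Run:
```python
from h import *
go(.494,-.302,.028); i=img("wrist");  print(*[np.round(c,3) for c in caps(i,100,125,.084,.1,90)])
```

```text
at [ 0.4937 -0.3022  0.1184] yaw 0.5 TURN -0.0 then cm [0.0216 0.034  9.0359] t 24.4
[   0.493   -0.302    0.089 3118.   ] [   0.406   -0.31     0.089 3129.   ] [   0.448   -0.391    0.089 1306.   ]
```

Emit:
send_rows([
  [6.5, [0, 0, 3], 0],
  [6.5, [0, 0, 3], 0],
  [6.5, [0, 0, 2], 0],
  [6.5, [0, 0, 1], 0],
  [6.5, [0, 0, 0], 0],
  [3, [0, 0, 0], 0],
  [3, [0, 0, 0], 0],
  [3, [0, 0, 0], 0],
  [3, [0, 0, 0], 0],
  [3, [0, 0, 0], 0],
])

```text
t: 25.75
tool_pos: [0.4943, -0.3029, 0.0296]
tool_rot: [2.21, 2.23, -0.0]
contact_force: [-1.4, 0.1, 5.2]
opening: 0.0472
grip_force: 36.1
```

Emit:
send_rows([
  [3, [0, 0, -3], 0],
  [3, [0, 0, -5], 0],
  [3, [0, 0, -5], 0],
  [3, [0, 0, -5], 0],
  [3, [0, 0, 0], 0],
])

```text
t: 26.38
tool_pos: [0.4959, -0.3039, 0.2138]
tool_rot: [2.204, 2.224, 0.002]
contact_force: [0.9, -0.4, -2.5]
opening: 0.0471
grip_force: 37.0
```

Emit:
send_rows([
  [3, [4.07, 1.38, 0], 0],
  [3, [4.07, 1.38, 0], 0],
  [3, [4.07, 1.38, 0], 0],
  [3, [4.07, 1.38, 0], 0],
  [3, [4.07, 1.38, 0], 0],
  [3, [4.07, 1.38, 0], 0],
  [3, [4.07, 1.38, 0], 0],
  [3, [4.07, 1.38, 0], 0],
  [3, [4.07, 1.38, 0], 0],
  [3, [4.07, 1.38, 0], 0],
])

```text
t: 27.62
tool_pos: [0.627, 0.1075, 0.2053]
tool_rot: [-2.209, -2.23, 0.004]
contact_force: [0.4, -0.4, -1.9]
opening: 0.0473
grip_force: 36.9
```

Emit:
send_rows([
  [3, [0, 0, 0], 0],
  [3, [0, 0, 3], 0],
  [3, [0, 0, 3], 0],
  [3, [0, 0, 2], 0],
  [3, [0, 0, 0], 0],
  [3, [0, 0, 0], 0],
  [3, [0, 0, 0], 0],
])

```text
t: 28.5
tool_pos: [0.629, 0.106, 0.1301]
tool_rot: [2.21, 2.23, 0.004]
contact_force: [0.3, -0.2, -1.4]
opening: 0.0474
grip_force: 36.9
```

Run:
```python
from h import *
go(.628,.106,.109); jars()
```

```text
at [0.629  0.106  0.1301] yaw 0.5 TURN -0.0 then cm [ 0.0012 -0.1003  2.1052] t 28.5
top blue [  0.438  -0.388   0.09  206.   ] [  0.405  -0.308   0.09  213.   ] up [  0.615   0.165   0.169 124.   ]
scene blue [  0.443  -0.388   0.089 181.   ] [  0.408  -0.309   0.089 178.   ] up [  0.635   0.123   0.187 114.   ] [  0.632   0.163   0.168 408.   ]
rack (0.4554627990722656, 0.38703326416015627, 70.46145629882812, 184.55279541015625, 84.41239929199219)
```

Emit:
send_rows([
  [3, [0, 0, 1.2], 0],
  [3, [0, 0, 0.85], 0],
  [3, [0, 0, 0], 0],
  [3, [0, 0, 0], 0],
  [6.5, [0, 0, 0], 0],
  [6.5, [0, 0, 0], 0],
  [6.5, [0, 0, 0], 0],
  [6.5, [0, 0, 0], 0],
])

```text
t: 29.6
tool_pos: [0.6277, 0.106, 0.1073]
tool_rot: [-2.211, -2.231, 0.001]
contact_force: [-0.0, -0.2, -0.1]
opening: 0.0649
grip_force: 0.0
```

Emit:
send_rows([
  [6.5, [0, 0, -3], 0],
  [6.5, [0, 0, -4], 0],
  [6.5, [0, 0, -4], 0],
  [6.5, [0, 0, 0], 0],
])

```text
t: 30.1
tool_pos: [0.6304, 0.1062, 0.2229]
tool_rot: [2.207, 2.227, 0.01]
contact_force: [1.1, 0.2, 0.1]
opening: 0.0649
grip_force: 0.0
```

Emit:
send_rows([
  [6.5, [-4.14, -2.25, 0], 0],
  [6.5, [-4.14, -2.25, 0], 0],
  [6.5, [-4.14, -2.25, 0], 0],
  [6.5, [-4.14, -2.25, 0], 0],
  [6.5, [-4.14, -2.25, 0], 0],
  [6.5, [-4.14, -2.25, 0], 0],
  [6.5, [-4.14, -2.25, 0], 0],
  [6.5, [-4.14, -2.25, 0], 0],
  [6.5, [-4.14, -2.25, 0], 0],
  [6.5, [-4.14, -2.25, 0], 0],
])

```text
t: 31.35
tool_pos: [0.4053, -0.3108, 0.2162]
tool_rot: [-2.21, -2.23, -0.0]
contact_force: [0.6, -0.0, -0.3]
opening: 0.065
grip_force: 0.0
```

Emit:
send_rows([
  [6.5, [0, 0, 3], 0],
  [6.5, [0, 0, 4], 0],
  [6.5, [0, 0, 3], 0],
  [6.5, [0, 0, 0], 0],
  [6.5, [0, 0, 0], 0],
])

```text
t: 31.98
tool_pos: [0.4069, -0.3103, 0.1183]
tool_rot: [2.211, 2.231, 0.0]
contact_force: [-0.3, -0.8, -0.3]
opening: 0.0651
grip_force: 0.0
```

Run:
```python
from h import *
go(.406,-.310,.028); i=img("wrist");  print(*[np.round(c,3) for c in caps(i,100,125,.084,.1,90)]); jars()
```

```text
at [ 0.4069 -0.3103  0.1183] yaw 0.5 TURN -0.0 then cm [ 0.0265 -0.0944  9.0317] t 32.0
[   0.404   -0.31     0.089 3132.   ] [   0.438   -0.389    0.089 2330.   ]
top blue [  0.406  -0.306   0.09  190.   ] up [  0.625   0.162   0.17  261.   ] [  0.625   0.106   0.169 256.   ]
scene blue [  0.443  -0.388   0.089 179.   ] [  0.408  -0.309   0.089 172.   ] up [  0.632   0.107   0.168 386.   ] [  0.632   0.163   0.168 404.   ]
rack (0.45572561645507814, 0.387019287109375, 70.456787109375, 185.06729125976562, 84.42291259765625)
```

Emit:
send_rows([
  [6.5, [0, -0.1, 3], 0],
  [6.5, [0, 0, 3], 0],
  [6.5, [0, 0, 2], 0],
  [6.5, [0, 0, 1], 0],
  [6.5, [0, 0, 0], 0],
  [3, [0, 0, 0], 0],
  [3, [0, 0, 0], 0],
  [3, [0, 0, 0], 0],
  [3, [0, 0, 0], 0],
  [3, [0, 0, 0], 0],
])

```text
t: 33.38
tool_pos: [0.4063, -0.3109, 0.0291]
tool_rot: [2.21, 2.23, -0.001]
contact_force: [-3.0, 1.1, 6.7]
opening: 0.0471
grip_force: 36.0
```

Emit:
send_rows([
  [3, [0, 0, -3], 0],
  [3, [0, 0, -5], 0],
  [3, [0, 0, -5], 0],
  [3, [0, 0, -5], 0],
  [3, [0, 0, 0], 0],
])

```text
t: 34.0
tool_pos: [0.4078, -0.312, 0.2131]
tool_rot: [2.204, 2.224, 0.0]
contact_force: [0.2, 0.3, -2.4]
opening: 0.0473
grip_force: 37.0
```

Emit:
send_rows([
  [3, [3.56, 2.25, 0], 0],
  [3, [3.56, 2.25, 0], 0],
  [3, [3.56, 2.25, 0], 0],
  [3, [3.56, 2.25, 0], 0],
  [3, [3.56, 2.25, 0], 0],
  [3, [3.56, 2.25, 0], 0],
  [3, [3.56, 2.25, 0], 0],
  [3, [3.56, 2.25, 0], 0],
  [3, [3.56, 2.25, 0], 0],
  [3, [3.56, 2.25, 0], 0],
])

```text
t: 35.25
tool_pos: [0.6269, 0.0495, 0.2049]
tool_rot: [-2.209, -2.23, 0.003]
contact_force: [-0.4, 0.2, -2.5]
opening: 0.0471
grip_force: 37.0
```

Emit:
send_rows([
  [3, [0, 0, 0], 0],
  [3, [0, 0, 3], 0],
  [3, [0, 0, 3], 0],
  [3, [0, 0, 2], 0],
  [3, [0, 0, 0], 0],
  [3, [0, 0, 0], 0],
  [3, [0, 0, 0], 0],
])

```text
t: 36.12
tool_pos: [0.6285, 0.0479, 0.1295]
tool_rot: [2.21, 2.23, 0.003]
contact_force: [-0.2, 0.2, -2.0]
opening: 0.047
grip_force: 37.2
```

Run:
```python
from h import *
go(.628,.048,.1095)
```

```text
at [0.6285 0.0479 0.1295] yaw 0.5 TURN -0.0 then cm [ 0.0096 -0.0488  2.0035] t 36.1
```

Emit:
send_rows([
  [3, [0, 0, 1.2], 0],
  [3, [0, 0, 0.8], 0],
  [3, [0, 0, 0], 0],
  [3, [0, 0, 0], 0],
  [6.5, [0, 0, 0], 0],
  [6.5, [0, 0, 0], 0],
  [6.5, [0, 0, 0], 0],
  [6.5, [0, 0, 0], 0],
])

```text
t: 37.12
tool_pos: [0.6273, 0.048, 0.1074]
tool_rot: [-2.211, -2.231, 0.0]
contact_force: [-0.1, -0.2, -0.2]
opening: 0.065
grip_force: 0.0
```

Emit:
send_rows([
  [6.5, [0, 0, -3], 0],
  [6.5, [0, 0, -4], 0],
  [6.5, [0, 0, -4], 0],
  [6.5, [0, 0, 0], 0],
])

```text
t: 37.62
tool_pos: [0.6299, 0.048, 0.2228]
tool_rot: [2.207, 2.227, 0.009]
contact_force: [-0.3, 0.3, 0.7]
opening: 0.0651
grip_force: 0.0
```

Emit:
send_rows([
  [6.5, [-4.34, -1.92, 0], 0],
  [6.5, [-4.34, -1.92, 0], 0],
  [6.5, [-4.34, -1.92, 0], 0],
  [6.5, [-4.34, -1.92, 0], 0],
  [6.5, [-4.34, -1.92, 0], 0],
  [6.5, [-4.34, -1.92, 0], 0],
  [6.5, [-4.34, -1.92, 0], 0],
  [6.5, [-4.34, -1.92, 0], 0],
  [6.5, [-4.34, -1.92, 0], 0],
  [6.5, [-4.34, -1.92, 0], 0],
])

```text
t: 38.88
tool_pos: [0.4381, -0.3886, 0.216]
tool_rot: [-2.21, -2.23, -0.0]
contact_force: [-0.1, 0.4, -0.5]
opening: 0.0651
grip_force: 0.0
```

Emit:
send_rows([
  [6.5, [0, 0, 3], 0],
  [6.5, [0, 0, 4], 0],
  [6.5, [0, 0, 3], 0],
  [6.5, [0, 0, 0], 0],
  [6.5, [0, 0, 0], 0],
])

```text
t: 39.5
tool_pos: [0.4396, -0.388, 0.1183]
tool_rot: [2.211, 2.231, -0.0]
contact_force: [0.8, -1.0, 0.1]
opening: 0.0652
grip_force: 0.0
```

Run:
```python
from h import *
go(.440,-.388,.028); i=img("wrist");  print(*[np.round(c,3) for c in caps(i,100,125,.084,.1,90)], "red",*caps(i,170,8)); jars()
```

```text
at [ 0.4396 -0.388   0.1183] yaw 0.5 TURN -0.0 then cm [-0.0008  0.035   9.0325] t 39.5
[   0.438   -0.389    0.089 3098.   ] red [   0.5215   -0.3954    0.0888 3263.    ]
top blue [  0.438  -0.388   0.089 214.   ] up [  0.625   0.162   0.169 261.   ] [  0.625   0.106   0.17  257.   ] [  0.624   0.048   0.17  250.   ]
scene blue [  0.442  -0.388   0.089 178.   ] up [  0.631   0.05    0.168 371.   ] [  0.632   0.107   0.168 387.   ] [  0.632   0.163   0.169 406.   ]
rack (0.4555835266113281, 0.38703314208984374, 70.456787109375, 184.78179931640625, 84.42291259765625)
```

Emit:
send_rows([
  [6.5, [0, 0, 3], 0],
  [6.5, [0, 0, 3], 0],
  [6.5, [0, 0, 2], 0],
  [6.5, [0, 0, 1], 0],
  [6.5, [0, 0, 0], 0],
  [3, [0, 0, 0], 0],
  [3, [0, 0, 0], 0],
  [3, [0, 0, 0], 0],
  [3, [0, 0, 0], 0],
  [3, [0, 0, 0], 0],
])

```text
t: 40.9
tool_pos: [0.4399, -0.3886, 0.0291]
tool_rot: [2.21, 2.23, -0.001]
contact_force: [-1.3, 0.5, 5.8]
opening: 0.0472
grip_force: 36.2
```

Emit:
send_rows([
  [3, [0, 0, -3], 0],
  [3, [0, 0, -5], 0],
  [3, [0, 0, -5], 0],
  [3, [0, 0, -5], 0],
  [3, [0, 0, 0], 0],
])

```text
t: 41.52
tool_pos: [0.4414, -0.3897, 0.2134]
tool_rot: [2.204, 2.225, -0.001]
contact_force: [-0.7, 0.1, -0.6]
opening: 0.0473
grip_force: 36.7
```

Emit:
send_rows([
  [3, [3.76, 1.91, 0], 0],
  [3, [3.76, 1.91, 0], 0],
  [3, [3.76, 1.91, 0], 0],
  [3, [3.76, 1.91, 0], 0],
  [3, [3.76, 1.91, 0], 0],
  [3, [3.76, 1.91, 0], 0],
  [3, [3.76, 1.91, 0], 0],
  [3, [3.76, 1.91, 0], 0],
  [3, [3.76, 1.91, 0], 0],
  [3, [3.76, 1.91, 0], 0],
])

```text
t: 42.78
tool_pos: [0.6263, -0.0084, 0.2049]
tool_rot: [-2.209, -2.23, 0.003]
contact_force: [0.7, -1.4, -1.0]
opening: 0.0472
grip_force: 36.6
```

Emit:
send_rows([
  [3, [0, 0, 0], 0],
  [3, [0, 0, 3], 0],
  [3, [0, 0, 3], 0],
  [3, [0, 0, 2], 0],
  [3, [0, 0, 0], 0],
  [3, [0, 0, 0], 0],
  [3, [0, 0, 0], 0],
])

```text
t: 43.65
tool_pos: [0.628, -0.0102, 0.1295]
tool_rot: [2.21, 2.23, 0.003]
contact_force: [-0.1, 0.6, -1.4]
opening: 0.0474
grip_force: 36.8
```

Run:
```python
from h import *
go(.628,-.010,.1095)
```

```text
at [ 0.628  -0.0102  0.1295] yaw 0.5 TURN -0.0 then cm [0.0232 0.0008 1.9987] t 43.6
```

Emit:
send_rows([
  [3, [0, 0, 1.2], 0],
  [3, [0, 0, 0.8], 0],
  [3, [0, 0, 0], 0],
  [3, [0, 0, 0], 0],
  [6.5, [0, 0, 0], 0],
  [6.5, [0, 0, 0], 0],
  [6.5, [0, 0, 0], 0],
  [6.5, [0, 0, 0], 0],
])

```text
t: 44.65
tool_pos: [0.6268, -0.01, 0.1073]
tool_rot: [-2.211, -2.231, 0.0]
contact_force: [-0.1, 0.1, -0.0]
opening: 0.0649
grip_force: 0.0
```

Emit:
send_rows([
  [6.5, [0, 0, -3], 0],
  [6.5, [0, 0, -4], 0],
  [6.5, [0, 0, -4], 0],
  [6.5, [2.3, -3.6, 0], 0],
  [0, [2.4, -3.6, 0], 0],
  [0, [2.4, -3.6, 0], 0],
  [0, [0, 0, 0], 0],
  [0, [0, 0, 0], 0],
  [0, [0, 0, 0], 0],
])

```text
t: 45.78
tool_pos: [0.519, 0.0595, 0.2177]
tool_rot: [2.212, 2.23, 0.0]
contact_force: [0.7, 0.4, 0.1]
opening: -0.0002
grip_force: 0.0
```

Run:
```python
from h import *
go(.45,.077,.2); jars(); i=img("wrist"); save(i,"w5.png",1.4)
np.savez("w5.npz",**{k:i[k] for k in i})
```

```text
at [0.519  0.0595 0.2177] yaw 0.5 TURN -0.0 then cm [ 1.8077 -6.889   1.7715] t 45.8
top blue up [  0.628   0.162   0.17  220.   ] [  0.626   0.106   0.17  242.   ] [  0.625   0.048   0.17  238.   ] [  0.624  -0.012   0.17  252.   ]
scene blue up [  0.632  -0.01    0.168 362.   ] [  0.632   0.05    0.168 376.   ] [  0.632   0.107   0.168 387.   ] [  0.632   0.163   0.168 408.   ]
rack (0.45635980224609374, 0.38695733642578123, 70.456787109375, 186.3417510986328, 84.42291259765625)
```

View pics/w5.png

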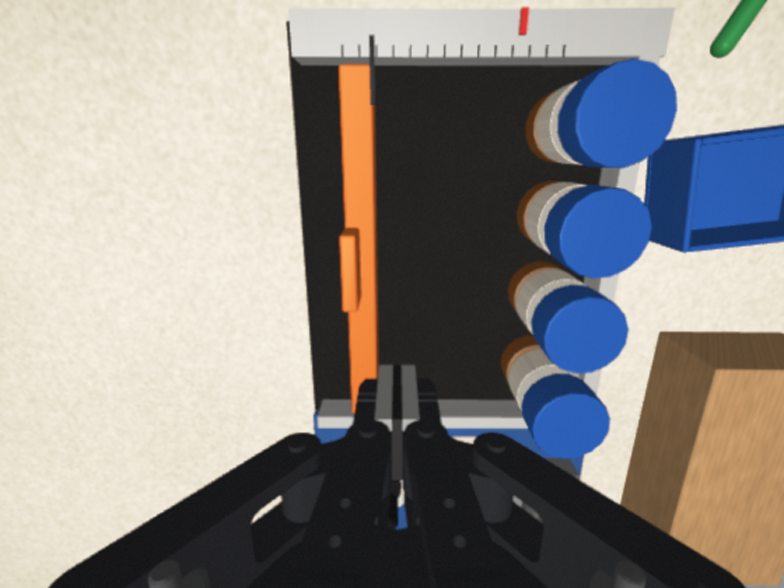

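All four jars stand in the lane. The needle is at (372,45), its mark is at (523,21), and the tab is at (349,270). Next is a gauge for the needle and mark, plus the tab's position.

```bash
cat >> h.py <<'E'
from scipy.ndimage import map_coordinates
# needle ("dark" on line yn) and mark (redness on line ym); lines along shaker x at height z
def gauge(im,yn,ym,z,x0,x1,yaw=.0095,xr=.567):
    xs=np.arange(x0,x1,.00025); f=im["frame"].astype(float)
    def line(y):
        uv=np.array([pix(im,[x,y+(x-xr)*yaw,z]) for x in xs]); return np.stack([map_coordinates(f[...,c],[uv[:,1],uv[:,0]],order=1) for c in range(3)],-1)
    n=np.mean([line(yn+d) for d in(-.0005,0,.0005)],0).max(1); m=line(ym); r=m[:,0]-m[:,1:].max(1)
    wn=np.clip(np.median(n)*.75-n,0,None); wm=np.clip(r-.5*r.max(),0,None)
    return (xs@wn/wn.sum(),wn.max(),np.ptp(xs[wn>0])),(xs@wm/wm.sum(),wm.max(),np.ptp(xs[wm>0]))
E
python3 - <<'E'
from h import *
i=dict(np.load("w5.npz")); i={k:(v if v.ndim else float(v)) for k,v in i.items()}
for n,u,v in(("needle",372,40),("needleend",372,100),("tick",394,50),("mark",523,21),("marktop",525,10),("markbot",522,33)): print(n,plane(i,u/1.4,v/1.4,.105))
P=cloud(i); print("rail z",P[10:30,230:350,2].mean())
g=hue(i,5,15,140,60)&(P[...,2]>.125)&(P[...,2]<.145); print("tab",P[g].min(0),P[g].max(0),P[g].mean(0))
g=hue(i,5,15,140,60)&(P[...,2]>.1)&(P[...,2]<.113); print("bar",P[g].min(0),P[g].max(0))
for d in(0,.001,.002,-.001,-.002):
    p=plane(i,372/1.4,40/1.4,.105); m=plane(i,523/1.4,21/1.4,.105); print(gauge(i,p[1]+d,m[1]+d,.105,.46,.65))
E
```

```text
needle [0.503  0.2062 0.105 ]
needleend [0.5027 0.1747 0.105 ]
tick [0.5159 0.2013 0.105 ]
mark [0.5899 0.2162 0.105 ]
marktop [0.5904 0.2216 0.105 ]
markbot [0.59   0.2103 0.105 ]
rail z 0.10497310986865223
tab [0.4837 0.0495 0.125 ] [0.4942 0.0986 0.1384] [0.4895 0.0756 0.1351]
bar [ 0.4828 -0.0458  0.1001] [0.5045 0.1936 0.1128]
((np.float64(0.5024957801755728), np.float64(106.37110900007619), np.float64(0.0029999999999996696)), (np.float64(0.5901517620784074), np.float64(83.38422857943459), np.float64(0.0039999999999995595)))
((np.float64(0.5024771093106774), np.float64(105.17880362531591), np.float64(0.0029999999999996696)), (np.float64(0.5900976140796135), np.float64(83.47905346994463), np.float64(0.003749999999999476)))
((np.float64(0.50244950161063), np.float64(97.5079091662133), np.float64(0.0029999999999996696)), (np.float64(0.5900967914177808), np.float64(83.36549173827163), np.float64(0.003749999999999476)))
((np.float64(0.5025038050779892), np.float64(103.18362063033103), np.float64(0.0029999999999996696)), (np.float64(0.5901445984039548), np.float64(83.42988198847908), np.float64(0.003749999999999476)))
((np.float64(0.5109947489303801), np.float64(100.26279021655805), np.float64(0.11424999999998753)), (np.float64(0.5901077479161073), np.float64(83.45626247569992), np.float64(0.003749999999999476)))
```

Emit:
send_rows([
  [0, [0.85, -3.7, 0], 0],
  [0, [0.85, -3.7, 0], 0],
  [0, [0, 0, 0], 0],
  [0, [0, 0, 4], 0],
  [0, [0, 0, 4], 0],
  [0, [0, 0, 3], 0],
  [0, [0, 0, 2.3], 0],
  [0, [0, 0, 0], 0],
  [0, [0, 2, 0], 0],
  [0, [0, 0, 0], 0],
])

```text
t: 47.18
tool_pos: [0.4662, 0.0763, 0.0864]
tool_rot: [2.21, 2.23, 0.003]
contact_force: [-0.1, -0.4, -0.2]
opening: -0.0001
grip_force: 0.0
```

Emit:
send_rows([
  [0, [0, 0.5, 0], 0],
  [0, [0, 0.5, 0], 0],
  [0, [0, 0.5, 0], 0],
  [0, [0, 0.5, 0], 0],
  [0, [0, 0, 0], 0],
  [0, [0, 0, 0], 0],
])

```text
t: 47.92
tool_pos: [0.4833, 0.0767, 0.085]
tool_rot: [-2.21, -2.231, 0.003]
contact_force: [-5.1, -0.9, 4.9]
opening: 0.0001
grip_force: 2.6
```

Run:
```python
from h import *
go(.45,.0755,.085); print(ctrl.get_obs()["contact_force"]); i=img("wrist"); print(gauge(i,.2062,.216,.105,.46,.65)); i=img("top"); print(gauge(i,.2062,.216,.105,.46,.65));
```

```text
at [0.4833 0.0767 0.085 ] yaw 0.5 TURN -0.0 then cm [-0.0857 -3.3301  0.0032] t 47.9
[-5.1074 -0.9492  4.9357]h.py:58: RuntimeWarning: invalid value encountered in scalar divide
  return (xs@wn/wn.sum(),wn.max(),np.ptp(xs[wn>0])),(xs@wm/wm.sum(),wm.max(),np.ptp(xs[wm>0]))
Traceback (most recent call last):
  File "h.py", line 58, in gauge
    return (xs@wn/wn.sum(),wn.max(),np.ptp(xs[wn>0])),(xs@wm/wm.sum(),wm.max(),np.ptp(xs[wm>0]))
                                    ~~~~~~^^^^^^^^^^
ValueError: zero-size array to reduction operation maximum which has no identity
```

Run:
```python
from h import *
i=img("wrist"); save(i,"w6.png",1.); print(pix(i,[.59,.216,.105]),pix(i,[.5025,.206,.105]))
P=cloud(i); g=hue(i,5,15,140,60)&(P[...,2]>.125)&(P[...,2]<.145); print("tab",P[g].min(0),P[g].max(0))
j=img("scene"); 
for im in(j,):
    for d in(-.002,0,.002): print(gauge(im,.2062+d,.216,.105,.46,.65))
```

```text
[552.0729 -33.61  ] [332.4319  -3.7035]
tab [0.4965 0.0693 0.125 ] [0.5072 0.0988 0.1444]
((np.float64(0.5225503550926589), np.float64(42.53655445033454), np.float64(0.08124999999999094)), (np.float64(0.5891670527974363), np.float64(54.528451550387665), np.float64(0.0039999999999995595)))
((np.float64(0.5142619467768362), np.float64(74.67316132845717), np.float64(0.006249999999999201)), (np.float64(0.5891670527974363), np.float64(54.528451550387665), np.float64(0.0039999999999995595)))
((np.float64(0.5139538501817894), np.float64(50.94242848281733), np.float64(0.005249999999999533)), (np.float64(0.5891670527974363), np.float64(54.528451550387665), np.float64(0.0039999999999995595)))
```

View pics/w6.png

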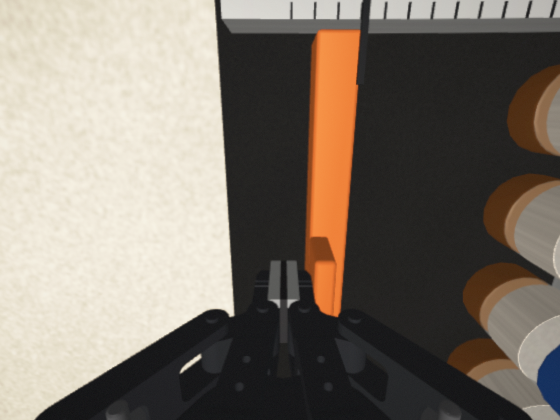

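The push has already moved the bar about 12 mm, and the needle shows at (364,30). About 75 mm is left. I'll push most of it and then re-measure.

Emit:
send_rows([
  [0, [0, 0.6, 0], 0],
  [0, [0, 0.7, 0], 0],
  [0, [0, 0.7, 0], 0],
  [0, [0, 0.7, 0], 0],
  [0, [0, 0.7, 0], 0],
  [0, [0, 0.7, 0], 0],
  [0, [0, 0.7, 0], 0],
  [0, [0, 0.7, 0], 0],
  [0, [0, 0.5, 0], 0],
  [0, [0, 0, 0], 0],
])

```text
t: 49.32
tool_pos: [0.5433, 0.0771, 0.0849]
tool_rot: [-2.21, -2.231, 0.003]
contact_force: [-4.9, -0.8, 4.0]
opening: -0.0002
grip_force: 2.4
```

Run:
```python
from h import *
go(.558,.0755,.085); print(ctrl.get_obs()["contact_force"]); j=img("scene"); 
for d in(0,.001,.002): print(gauge(j,.2062+d,.216,.105,.46,.65))
```

```text
at [0.5433 0.0771 0.0849] yaw 0.5 TURN -0.0 then cm [-0.1691  1.4646 -0.0085] t 49.3
[-4.9101 -0.8451  3.9799]
((np.float64(0.5741305199118153), np.float64(75.5492416825623), np.float64(0.005499999999999394)), (np.float64(0.5891588063141583), np.float64(56.697474481240356), np.float64(0.0039999999999995595)))
((np.float64(0.5740658872123241), np.float64(68.08834498819236), np.float64(0.005499999999999394)), (np.float64(0.5891588063141583), np.float64(56.697474481240356), np.float64(0.0039999999999995595)))
((np.float64(0.5743067281430568), np.float64(28.926078577777133), np.float64(0.004499999999999504)), (np.float64(0.5891588063141583), np.float64(56.697474481240356), np.float64(0.0039999999999995595)))
```

Emit:
send_rows([
  [0, [0, 0.4, 0], 0],
  [0, [0, 0.4, 0], 0],
  [0, [0, 0.4, 0], 0],
  [0, [0, 0, 0], 0],
  [0, [0, 0, 0], 0],
  [0, [0, -1, 0], 0],
  [0, [0, -3, 0], 0],
  [0, [0, 0, 0], 0],
  [0, [0, 0, -4], 0],
  [0, [0, 0, -5], 0],
])

```text
t: 50.62
tool_pos: [0.5154, 0.077, 0.1743]
tool_rot: [-2.21, -2.23, 0.002]
contact_force: [0.7, -0.5, 0.7]
opening: -0.0001
grip_force: 0.0
```

Emit:
send_rows([
  [0, [0, 0, -5], 0],
  [0, [0, 3.5, 0], 0],
  [0, [0, 3.5, 0], 0],
  [0, [0, 0, 0], 0],
  [0, [0, 0, 0], 0],
  [0, [0, 0, 0], 0],
])

```text
t: 51.38
tool_pos: [0.5855, 0.0777, 0.2247]
tool_rot: [2.211, 2.232, 0.0]
contact_force: [0.0, 0.0, -0.4]
opening: -0.0003
grip_force: 0.0
```

Run:
```python
from h import *
go(.558,.0755,.085); j=img("scene"); 
print(gauge(j,.2062,.216,.105,.46,.65)); i=img("wrist"); print(np.array(i["cam_to_world"])[:3,3],pix(i,[.59,.216,.105]))
for d in(-.001,0,.001): print(gauge(i,.2062+d,.216,.105,.46,.65))
save(i,"w7.png",1.4); jars()
```

```text
at [0.5855 0.0777 0.2247] yaw 0.5 TURN -0.0 then cm [-0.1984 -2.7504 13.966 ] t 51.4
((np.float64(0.5858915442042311), np.float64(61.49499105466641), np.float64(0.005249999999999533)), (np.float64(0.589174334753164), np.float64(55.41625666708134), np.float64(0.0039999999999995595)))
[0.5845 0.1622 0.3943] [290.3488  42.5995]
((np.float64(0.5879246881300719), np.float64(97.64273806187343), np.float64(0.0029999999999996696)), (np.float64(0.5897593126954939), np.float64(81.77215599795869), np.float64(0.0034999999999996145)))
((np.float64(0.587915731985176), np.float64(98.8677221262199), np.float64(0.0029999999999996696)), (np.float64(0.5897593126954939), np.float64(81.77215599795869), np.float64(0.0034999999999996145)))
((np.float64(0.5878994252874712), np.float64(98.21177329625674), np.float64(0.0029999999999996696)), (np.float64(0.5897593126954939), np.float64(81.77215599795869), np.float64(0.0034999999999996145)))
top blue up [  0.624  -0.012   0.17  254.   ]
scene blue up [  0.631  -0.01    0.168 357.   ] [  0.631   0.05    0.168 372.   ] [  0.632   0.107   0.169 381.   ] [  0.632   0.163   0.169 400.   ]
rack (0.45557696533203124, 0.3869505920410156, 70.5235824584961, 184.84483337402344, 84.36729431152344)
```

View pics/w7.png

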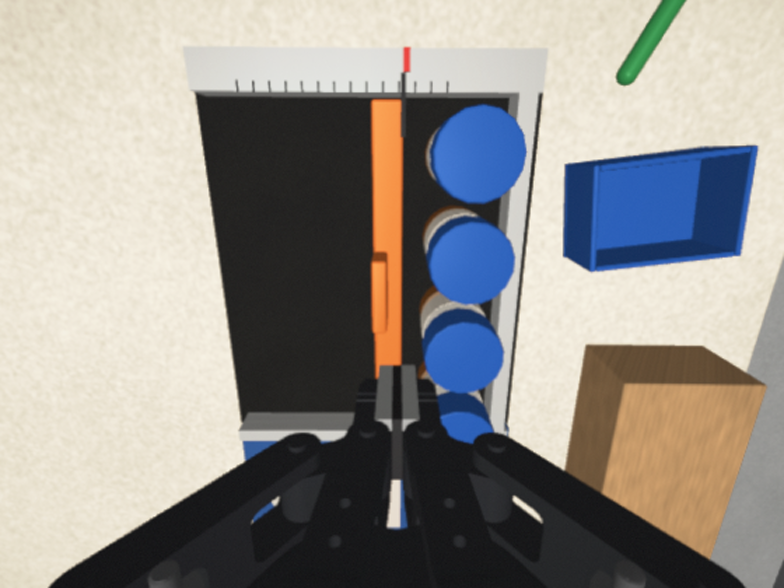

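The view from above shows the needle at (404,80) just short of the mark at (407,60), about 1.9 mm. I'll retrace the path and push 1.5 mm further.

Emit:
send_rows([
  [0, [0, -3.5, 0], 0],
  [0, [0, -3.5, 0], 0],
  [0, [0, 0, 0], 0],
  [0, [0, 0, 5], 0],
  [0, [0, 0, 5], 0],
  [0, [0, 0, 4], 0],
  [0, [0, 0, 0], 0],
  [0, [0, 2.5, 0], 0],
  [0, [0, 0.8, 0], 0],
  [0, [0, 0, 0], 0],
])

```text
t: 52.82
tool_pos: [0.5505, 0.0773, 0.0864]
tool_rot: [2.21, 2.23, 0.003]
contact_force: [0.1, 0.2, 0.8]
opening: -0.0002
grip_force: 0.0
```

Emit:
send_rows([
  [0, [0, 0.4, 0], 0],
  [0, [0, 0.25, 0], 0],
  [0, [0, 0.2, 0], 0],
  [0, [0, 0, 0], 0],
  [0, [0, 0, 0], 0],
  [0, [0, -1, 0], 0],
  [0, [0, -3, 0], 0],
  [0, [0, 0, 0], 0],
  [0, [0, 0, -4], 0],
  [0, [0, 0, -5], 0],
])

```text
t: 54.08
tool_pos: [0.5168, 0.077, 0.1742]
tool_rot: [-2.21, -2.23, 0.003]
contact_force: [1.0, 0.1, 0.3]
opening: -0.0001
grip_force: 0.0
```

Emit:
send_rows([
  [0, [0, 0, -5], 0],
  [0, [0, 3.5, 0], 0],
  [0, [0, 3.5, 0], 0],
  [0, [0, 0, 0], 0],
  [0, [0, 0, 0], 0],
  [0, [0, 0, 0], 0],
])

```text
t: 54.82
tool_pos: [0.5869, 0.0777, 0.2246]
tool_rot: [-2.211, -2.232, 0.0]
contact_force: [-0.5, -0.1, 0.4]
opening: -0.0002
grip_force: 0.0
```

Run:
```python
from h import *
go(.558,.0755,.085); j=img("scene"); 
print(gauge(j,.2062,.216,.105,.46,.65)); i=img("wrist"); print(gauge(i,.2062,.216,.105,.46,.65))
P=cloud(j);m=(P[...,2]>.112)&(P[...,2]<.14)&(abs(P[...,0]-.5)<.05)&(abs(P[...,1]+.13)<.04);k=P[m];print("knob",k.mean(0),k.min(0),k.max(0),m.sum())
t=m&(P[...,2]>.119);print(cv2.minAreaRect((P[t][:,:2]*1000).astype(np.float32)),P[t].mean(0))
```

```text
at [0.5869 0.0777 0.2246] yaw 0.5 TURN -0.0 then cm [-0.1971 -2.8969 13.9627] t 54.8
((np.float64(0.5873542733256873), np.float64(43.609580097114), np.float64(0.004999999999999449)), (np.float64(0.5891729862666459), np.float64(55.42136304952169), np.float64(0.0039999999999995595)))
((np.float64(0.5890028670338048), np.float64(104.58280954429989), np.float64(0.0029999999999996696)), (np.float64(0.5897572928777435), np.float64(81.58139739017847), np.float64(0.0034999999999996145)))
knob [ 0.5065 -0.1316  0.1212] [ 0.4849 -0.151   0.1122] [ 0.5235 -0.1146  0.127 ] 109
((505.3302917480469, -132.1947021484375), (17.37870979309082, 41.455299377441406), 48.24917984008789) [ 0.506  -0.1324  0.1231]
```

Bar needle is within 0.8 mm of the mark. Now the knob and dial.

Emit:
send_rows([
  [8.5, [-4.6, -1.1, 0], 0],
  [8.5, [-4.6, -1.1, 0], 0],
  [8.5, [-4.6, -1.1, 0], 0],
  [8.5, [-4.6, -1.1, 0], 0],
  [8.5, [-4.6, -1.1, 0], 0],
  [8.5, [-4.6, -1.1, 0], 0],
  [8.5, [0, 0, 0], 0],
  [8.5, [0, 0, 0], 0],
])

```text
t: 55.92
tool_pos: [0.524, -0.1985, 0.2247]
tool_rot: [-2.211, -2.231, -0.001]
contact_force: [-0.3, 0.3, 0.2]
opening: 0.0851
grip_force: 0.0
```

Run:
```python
from h import *
go(.505,-.132,.085); i=img("wrist"); save(i,"w8.png",1.4); np.savez("w8.npz",**{k:i[k] for k in i})
P=cloud(i);m=(P[...,2]>.117)&(P[...,2]<.14)&(abs(P[...,0]-.505)<.03)&(abs(P[...,1]+.13)<.03);print(m.sum(),P[m].mean(0),cv2.minAreaRect((P[m][:,:2]*1000).astype(np.float32)))
g=hue(i,45,85)&(P[...,2]>.12)&(P[...,2]<.2)&(abs(P[...,1]+.13)<.03); print("ball",P[g].mean(0),P[g].max(0),g.sum())
```

```text
at [ 0.524  -0.1985  0.2247] yaw 0.5 TURN -0.0 then cm [ 6.6646 -1.8383 13.9723] t 55.9
763 [ 0.5026 -0.1335  0.1227] ((502.560791015625, -134.0918731689453), (14.085918426513672, 41.39127731323242), 49.18790054321289)
ball [ 0.6099 -0.1327  0.1582] [ 0.6239 -0.1212  0.1634] 870
```

View pics/w8.png

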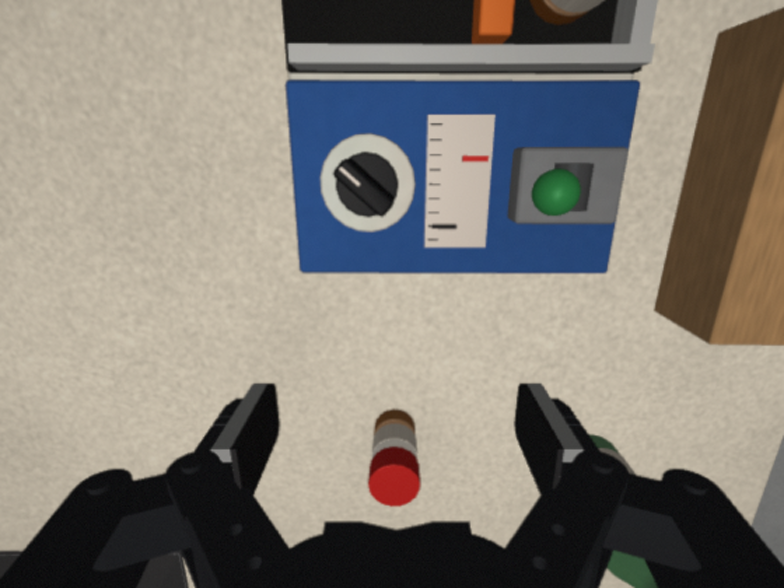

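The dial needle is at (443,226) and its mark at (475,158), so the knob has to go clockwise. The knob bar is at (366,184) and the lever ball at (555,192).

```bash
cat >> h.py <<'E'
def dial(im,n=None,m=None):
    P=cloud(im)
    a=hsv(im); c=lambda mask:[b for b in blobs(mask,4)]
    reg=(P[...,0]>.535)&(P[...,0]<.595)&(P[...,1]>-.19)&(P[...,1]<-.06)&(abs(P[...,2]-.082)<.01)
    red=max(c(hue(im,170,8,100,60)&reg),key=np.sum); white=(a[...,1]<70)&(a[...,2]>120)&reg
    w=cv2.morphologyEx(max(c(white),key=np.sum).astype(np.uint8),cv2.MORPH_CLOSE,np.ones((9,9)))>0
    dk=w&(a[...,2]<90)&(a[...,1]<110)
    L=[]
    for b in c(dk)+[red]:
        v,u=np.nonzero(b); p=plane(im,u.mean(),v.mean(),.082); L.append((np.round(p[:2],4).tolist(),int(b.sum()),int(np.ptp(u)+1)))
    return L
E
python3 - <<'E'
from h import *
i=dict(np.load("w8.npz")); i={k:(v if v.ndim else float(v)) for k,v in i.items()}
for n,u,v in(("needle",443,226),("mark",475,158)): print(n,plane(i,u/1.4,v/1.4,.082))
print(dial(i)); go(.5028,-.1338,.2247,49.2)
print(ctrl.get_obs()["q"])
E
```

```text
needle [ 0.5581 -0.1641  0.082 ]
mark [ 0.5783 -0.1162  0.082 ]
[([0.5584, -0.1641], 33, 17), ([0.5781, -0.1159], 75, 19)]
at [ 0.5242 -0.198   0.2247] yaw 0.6 TURN -48.6 then cm [5.815  3.4681 0.0002] t 56.0
[-0.4943 -0.1133  1.7403  0.0004  1.5146 -0.5042]
```

Emit:
send_rows([
  [5, [0, 0, 0], -9.7],
  [5, [0, 0, 0], -9.7],
  [5, [0, 0, 0], -9.7],
  [5, [0, 0, 0], -9.7],
  [5, [0, 0, 0], -9.8],
  [5, [2.9, 1.73, 0], 0],
  [5, [2.9, 1.73, 0], 0],
  [5, [0, 0, 0], 0],
  [5, [0, 0, 4], 0],
  [5, [0, 0, 4], 0],
])

```text
t: 57.22
tool_pos: [0.5039, -0.1347, 0.1446]
tool_rot: [1.094, 2.942, -0.001]
contact_force: [0.4, -0.6, -0.1]
opening: 0.0497
grip_force: 0.0
```

Emit:
send_rows([
  [5, [0, 0, 0], 0],
  [5, [0, 0, 0], 0],
])

```text
t: 57.48
tool_pos: [0.5039, -0.1351, 0.1462]
tool_rot: [1.096, 2.942, -0.0]
contact_force: [0.2, 0.2, 0.5]
opening: 0.0499
grip_force: 0.0
```

Run:
```python
from h import *
go(.5028,-.1338,.074,49.2); i=img("scene"); print(dial(i)); i=img("top"); print(dial(i)); print(ctrl.get_obs()["q"][5])
```

```text
at [ 0.5039 -0.1351  0.1462] yaw 49.1 TURN -0.1 then cm [0.167  0.0277 7.2199] t 57.5
[([0.5783, -0.1161], 12, 5)]Traceback (most recent call last):
  File "<stdin>", line 2, in <module>
  File "h.py", line 63, in dial
    red=max(c(hue(im,170,8,100,60)&reg),key=np.sum); white=(a[...,1]<70)&(a[...,2]>120)&reg
ValueError: max() iterable argument is empty
```

Lower, grip, and turn 180° first.

Emit:
send_rows([
  [5, [0.15, 0, 3.5], 0],
  [5, [0, 0, 2.5], 0],
  [5, [0, 0, 1.2], 0],
  [5, [0, 0, 0], 0],
  [0.5, [0, 0, 0], 0],
  [0.5, [0, 0, 0], 0],
  [0.5, [0, 0, 0], 0],
  [0.5, [0, 0, 0], 0],
  [0.5, [0, 0, 0], 0],
], newtons=40)

```text
t: 58.7
tool_pos: [0.5026, -0.1343, 0.0742]
tool_rot: [1.096, 2.942, -0.001]
contact_force: [-1.1, 0.1, 5.8]
opening: 0.0128
grip_force: 40.3
```

Emit:
send_rows([
  [0.5, [0, 0, 0], 9],
  [0.5, [0, 0, 0], 9],
  [0.5, [0, 0, 0], 9],
  [0.5, [0, 0, 0], 9],
  [0.5, [0, 0, 0], 9],
  [0.5, [0, 0, 0], 9],
  [0.5, [0, 0, 0], 9],
  [0.5, [0, 0, 0], 9],
  [0.5, [0, 0, 0], 9],
  [0.5, [0, 0, 0], 9],
])

```text
t: 59.95
tool_pos: [0.5025, -0.1344, 0.0741]
tool_rot: [2.859, 1.298, 0.001]
contact_force: [-2.4, -1.0, 6.1]
opening: 0.0129
grip_force: 40.5
```

Emit:
send_rows([
  [0.5, [0, 0, 0], 9],
  [0.5, [0, 0, 0], 9],
  [0.5, [0, 0, 0], 9],
  [0.5, [0, 0, 0], 9],
  [0.5, [0, 0, 0], 9],
  [0.5, [0, 0, 0], 9],
  [0.5, [0, 0, 0], 9],
  [0.5, [0, 0, 0], 9],
  [0.5, [0, 0, 0], 9],
  [0.5, [0, 0, 0], 9],
])

```text
t: 61.2
tool_pos: [0.5024, -0.1342, 0.0741]
tool_rot: [2.941, -1.104, 0.002]
contact_force: [-1.7, 1.0, 6.4]
opening: 0.0136
grip_force: 40.5
```

Run:
```python
from h import *
go(.5028,-.1338,.074,49.2); print(ctrl.get_obs()["q"][5]); i=img("wrist"); save(i,"w9.png",1.2); i=img("scene"); print(dial(i)); save(i,"s9.png",4,(180,170,280,270))
```

```text
at [ 0.5024 -0.1342  0.0741] yaw -131.2 TURN 179.6 then cm [-0.0037  0.0582  0.014 ] t 61.2
1.8852539311098453
[([0.5562, -0.1203], 9, 4), ([0.5774, -0.1163], 13, 5)]
```

View pics/s9.png

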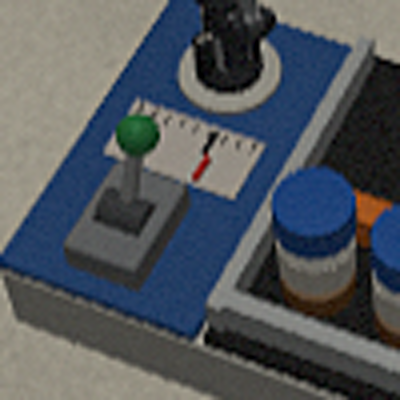

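The needle now sits just short of the red mark, at (212,142) against (203,165). That leaves about 4 mm, or 16°.

Emit:
send_rows([
  [0.5, [0, 0, 0], 8],
  [0.5, [0, 0, 0], 8.5],
  [0.5, [0, 0, 0], 0],
  [0.5, [0, 0, 0], 0],
  [5, [0, 0, 0], 0],
  [5, [0, 0, 0], 0],
  [5, [0, 0, 0], 0],
  [5, [0, 0, -4], 0],
  [5, [0, 0, -5], 0],
  [5, [0, 0, -5], 0],
])

```text
t: 62.55
tool_pos: [0.5014, -0.1336, 0.2136]
tool_rot: [2.756, -1.508, -0.001]
contact_force: [0.5, 0.4, -0.1]
opening: 0.0498
grip_force: 0.0
```

Emit:
send_rows([
  [5, [0, 0, 0], -9.5],
  [5, [0, 0, 0], -9.5],
  [5, [0, 0, 0], -9.5],
  [5, [0, 0, 0], -9.5],
  [5, [0, 0, 0], -9.5],
  [5, [0, 0, 0], -9.5],
  [5, [0, 0, 0], -9.5],
  [5, [0, 0, 0], -9.5],
  [5, [0, 0, 0], -9.5],
  [5, [0, 0, 0], -9.5],
])

```text
t: 63.8
tool_pos: [0.5016, -0.1337, 0.2122]
tool_rot: [-2.971, -1.021, 0.0]
contact_force: [-0.1, 0.7, -0.5]
opening: 0.0501
grip_force: 0.0
```

Emit:
send_rows([
  [0, [0, 0, 0], -9.5],
  [0, [0, 0, 0], -9.5],
  [0, [0, 0, 0], -9.5],
  [0, [0, 0, 0], -9.5],
  [0, [0, 0, 0], -9.5],
  [0, [0, 0, 0], -5.0],
  [0, [0, 0, 0], 0],
])

```text
t: 64.68
tool_pos: [0.5017, -0.1337, 0.2123]
tool_rot: [-2.22, -2.222, 0.0]
contact_force: [1.5, -0.4, -0.3]
opening: 0.0
grip_force: 0.0
```

Run:
```python
from h import *
print(ctrl.get_obs()["q"][5]); go(.524,-.1985,.2247,0.6); i=img("scene"); print(dial(i)); print(gauge(i,.2062,.216,.105,.46,.65)); jars()
```

```text
-0.40510744407300114
at [ 0.5017 -0.1337  0.2123] yaw 0.1 TURN -0.5 then cm [-6.5     2.1669 -1.2378] t 64.7
[([0.5781, -0.1162], 12, 5)]
((np.float64(0.5873042621260104), np.float64(40.93330064506416), np.float64(0.004999999999999449)), (np.float64(0.5891519833891459), np.float64(56.844278866835616), np.float64(0.0039999999999995595)))
top blue up [  0.625   0.162   0.169 263.   ] [  0.625   0.106   0.17  257.   ] [  0.624   0.048   0.17  252.   ] [  0.624  -0.012   0.17  255.   ]
scene blue up [  0.631  -0.01    0.168 363.   ] [  0.631   0.05    0.168 371.   ] [  0.632   0.107   0.169 381.   ] [  0.632   0.163   0.169 398.   ]
rack (0.4560463562011719, 0.38697616577148436, 70.46145629882812, 185.72560119628906, 84.41239929199219)
```

Emit:
send_rows([
  [0, [-3.3, 1.1, -0.6], 0],
  [0, [-3.2, 1.1, -0.6], 0],
  [0, [0, 0, 0], 0],
  [0, [0, 0, 0], 0],
])

```text
t: 65.32
tool_pos: [0.5236, -0.1983, 0.2242]
tool_rot: [-2.219, -2.223, -0.0]
contact_force: [-0.2, -0.6, -0.6]
opening: -0.0004
grip_force: 0.0
```

Run:
```python
from h import *
i=img("wrist"); print(dial(i)); save(i,"w10.png",3,(290,70,370,190)); go(.568,-.133,.108)
P=cloud(i);g=hue(i,45,85)&(P[...,2]>.12)&(P[...,2]<.2)&(abs(P[...,1]+.13)<.03); print("ball",P[g].mean(0))
```

```text
[([0.5575, -0.1158], 39, 18), ([0.578, -0.116], 74, 19)]
at [ 0.5236 -0.198   0.2242] yaw 0.1 TURN -0.0 then cm [ 6.4898  4.4586 11.6177] t 65.4
ball [ 0.6101 -0.1327  0.1582]
```

View pics/w10.png

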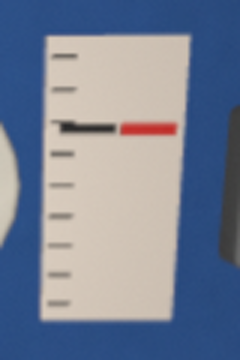

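The dial needle at (88,128) is level with the red mark at (148,129). Now I'll throw the lever.

Emit:
send_rows([
  [0, [3.25, 2.2, 0], 0],
  [0, [3.25, 2.2, 0], 0],
  [0, [0, 0, 0], 0],
  [0, [0, 0, 4], 0],
  [0, [0, 0, 4], 0],
  [0, [0, 0, 3.6], 0],
  [0, [0, 0, 0], 0],
])

```text
t: 66.25
tool_pos: [0.5645, -0.1327, 0.1048]
tool_rot: [-2.214, -2.219, 0.005]
contact_force: [-0.7, 0.5, -0.5]
opening: -0.0001
grip_force: 0.0
```

Emit:
send_rows([
  [0, [0, 1, 0], 0],
  [0, [0, 1, 0], 0],
  [0, [0, 1, 0], 0],
  [0, [0, 1, 0], 0],
  [0, [0, 1, 0], 0],
  [0, [0, 1, 0], 0],
  [0, [0, 0.7, 0], 0],
  [0, [0, 0, 0], 0],
  [0, [0, 0, 0], 0],
])

```text
t: 67.38
tool_pos: [0.6349, -0.1335, 0.1086]
tool_rot: [2.219, 2.224, 0.0]
contact_force: [0.5, -0.0, -0.1]
opening: -0.0001
grip_force: 0.0
```

Run:
```python
from h import *
go(.638,-.133,.108); i=img("scene"); P=cloud(i);g=hue(i,45,85)&(P[...,2]>.12)&(P[...,2]<.2)&(abs(P[...,1]+.13)<.03)&(P[...,0]<.75); print("ball",P[g].mean(0),g.sum())
```

```text
at [ 0.6349 -0.1335  0.1086] yaw 0.1 TURN -0.0 then cm [0.049  0.3132 0.0584] t 67.4
ball [ 0.6667 -0.1291  0.1609] 97
```

Emit:
send_rows([
  [0, [0, 0.3, 0], 0],
  [0, [0, 0.2, 0], 0],
  [0, [0, 0, 0], 0],
  [0, [0, 0, 0], 0],
  [0, [0, -2, 0], 0],
  [0, [0, -3, 0], 0],
  [0, [0, 0, -5], 0],
  [0, [0, 0, -5], 0],
  [0, [-4, -3, 0], 0],
  [0, [0, 0, 0], 0],
])

```text
t: 68.68
tool_pos: [0.5598, -0.1757, 0.2105]
tool_rot: [2.22, 2.218, 0.002]
contact_force: [0.2, 0.0, -0.4]
opening: 0.0002
grip_force: 0.0
```

Run:
```python
from h import *
i=img("scene"); P=cloud(i);g=hue(i,45,85)&(P[...,2]>.12)&(P[...,2]<.2)&(abs(P[...,1]+.13)<.03)&(P[...,0]<.75); print("ball",P[g].mean(0)); print(dial(i),gauge(i,.2062,.216,.105,.46,.65)); jars(); print(dial(img("wrist")), ctrl.get_obs()["tool_pos"])
```

```text
ball [ 0.6707 -0.1294  0.1581]
[([0.5776, -0.116], 13, 5)] ((np.float64(0.5873145530664261), np.float64(43.41693125222944), np.float64(0.004999999999999449)), (np.float64(0.5891585112924214), np.float64(55.79405204867694), np.float64(0.0039999999999995595)))
top blue up [  0.625   0.162   0.17  261.   ] [  0.625   0.106   0.169 258.   ] [  0.624   0.048   0.17  252.   ] [  0.624  -0.012   0.17  255.   ]
scene blue up [  0.631  -0.01    0.168 361.   ] [  0.631   0.05    0.168 371.   ] [  0.632   0.107   0.168 388.   ] [  0.632   0.163   0.168 403.   ]
rack (0.4554796447753906, 0.3871015930175781, 70.43354034423828, 184.50550842285156, 84.47525787353516)
[([0.5574, -0.1155], 36, 17), ([0.5781, -0.1165], 75, 19)] [ 0.5601 -0.1731  0.2082]
```

Lever is fully over (52 mm of ball travel) and everything else is still in place, so I'm handing the job in.

```bash
python3 -c "
from station import ctrl
print(ctrl.finish_job())"
```

```text
the job is handed in; nothing more can be done
None
```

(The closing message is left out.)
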